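Mount a brake link in the bench fixture: stud, hairpin clip, slide bar and thumb wedge

ROBOT

A 7-joint arm with a two-finger parallel gripper is mounted at the origin on the work surface. World frame = base frame: x ahead of the robot, y to its left, z up, the work surface at z = 0. Lengths are in mm, angles in rad, forces in N, time in s.
With the tool pointing down it reaches from about 400 to 925 mm from the base axis. Payload 4.1 kg.
Tool frame: the origin (TCP) lies on the front face of the gripper's body, between the roots of the fingers; the fingertips stand 73 mm ahead of it and the grasp point (between the pads) lies 54 mm ahead of it (r.grasp_offset is the distance from the TCP to the grasp point, in mm); y points along the fingers, x is the direction in which the jaws open and shut, and the axes are right-handed (so a half turn about y gives the same grasp; the last joint's range is limited). The gripper opens to 85 mm and grips with 20 to 120 N. Pads are 22 mm wide; open, the fingers measure 114 mm over their backs; the gripper's body (76 mm by 85 mm) begins 54 mm behind the grasp point. The pads swing forward as they close: fully open they stand 13 mm farther back than shut.
Start: joints at [1.128, 0.398, 0.045, 1.537, -0.019, 1.207, -0.051], TCP at [219.129, -611.976, 303.947] pointing down, gripper open.
Joint ranges: [-2.82, 2.82], [-0.49, 2.23], [-1.37, 1.46], [0, 2.46], [-1.36, 4.5], [0.23, 2], [-2.94, 2.94]. Speed limits (rad/s): [2.57, 2.57, 3.14, 3.14, 3.14, 3.14, 3.14].

INTERFACE

Orientations are given as [roll, pitch, yaw] about the fixed x, y, z axes, in that order (R = Rz(yaw) Ry(pitch) Rx(roll)).
In Python, from bench import r gives the robot as it stands. The module is installed in compiled form; this text tells all that it offers.
- The arm moves only by the tool send_rows, never from a script. Its argument "steps" is a list of rows, each an object of numbers: "claw": the closure, from -1 (fully open) to 1 (shut), so that 0 is half open; "x", "y", "z": the shift along the tool's x, y, z in units of 30 mm (1.0 is 30 mm); "yaw": the turn about the tool's y in units of 5 degrees (1.0 is 5 degrees). A call has 1 to 5 rows; each row is the pose to reach, as a shift and turn from the pose commanded when the call began, along the tool's axes at that moment; what a row does not reach only later rows make up. A row lasts 1/12 s, in which the tool goes at most 41.7 mm and 7.16 degrees, less where a joint would pass 70% of its speed; a pose out of reach is approached as far as the arm can. A call with a gripper value outside its range is refused whole. The fingers move at their own pace and stop on an object; "squeeze" is the grip in N (left out, the last holds). Time passes only in rows, so rows that repeat a pose let the fingers close. It gives the time, the measured TCP pose, the force and the opening at its end, in the units of the state.
- r.get_obs(): the state, without advancing time (a new reading comes with each control period).
- r.capture(name): name is "side" or "top" or "wrist"; returns (picture, depth): 384x512x3 uint8, red, green, blue; 384x512 float32, mm along the optical axis (not along the pixel's ray), 0 where there is no reading.
- r.camera_info(name): a dict with "fx", "fy", "cx", "cy" (pixels), "k1" (the pictures are not rectified: a ray, as slopes to the right and down, at radius r is drawn at 1 + k1 r^2 times it, then the intrinsics apply), "R" (3x3) and "t" (3): a world point X has camera coordinates R X + t; the wrist camera has in their place "hand_eye" (4x4, takes a point from camera to tool coordinates, whose origin is the TCP and whose axes are the tool frame's). Camera axes: x right, y down, z forward; pixel columns grow to the right and rows downward; lengths in mm; the calibration is good to about 2 mm. A picture is of the moment at which its call begins: read the wrist's pose just before it. camera_info takes no time and is no camera call.
- r.finish_job(): hands the job in, once; it reports no verdict.
Trained networks look in the newest picture that a camera, given by its name, has taken for a name from the list of things; names that differ only in an ending like _2 or _b are one class to them, and where a whole thing is asked for, a point or a joint stands for the part that bears it (a point fixed in the world has none). Each returns a list of dicts, best first, with "p" (0 to 1); they miss things now and then, are a little off and sometimes report something else, mostly with a low value. They report only what shows in the picture. A call takes as long as a camera call. They do not tell look-alikes from the thing itself.
- r.spot_in(name, camera): "rect" ([left, top, right, bottom] in pixels, round what is visible of it).
- r.silhouettes(name, camera): "region" (384x512 bool, what is visible of it) and "rect" ([left, top, right, bottom] in pixels, round what is visible of it).
- r.mark_of(name, camera): "centre" ([column, row] in pixels: a listed point, or the origin of a listed thing).
The state is a dict: "time": time; "qpos": joint angles; "joint_velocities": joint speeds; "effort": joint torques, N m; "tcp_pos": TCP position; "tool_rot": TCP orientation; "force": force on the tool from outside, world axes, zero at the start; "wrist_torque": the same for the moment, N m; "opening": finger opening in mm.
Only numpy, scipy, OpenCV 4.12 (cv2) and the standard library are available. Lean on these libraries where they do the work, as an engineer would, in place of code of your own. Each camera call takes 0.05 s, during which the arm holds its last target.

TASK

Mount the green link flat on the tilted fixture: put its eye over the stud with its tail pointing down the slope, between the yellow stop and the slide bar, and then slide the hairpin clip through the stud's cross hole until its bulge snaps round the shank. Then push the slide bar up until it pinches the link against the yellow stop, and push the red thumb wedge in until it jams the bar fast. Leave the cup, tape and screwdriver where they are.

Things in the scene. Friction and masses are not known exactly. Their poses are not given: they have to be found in the camera images.
- deck: Steel deck of a grey fixture fixed to the bench, tilted 25 degrees towards the robot. Origin on its upper surface; x points up the slope (away from the robot), y left across the slope, z square off the deck. It runs from x -105 to +85 mm, y -150 to +60 mm. A small grey bridge (x -92 to -48, y -94 to -66, 42 mm high) straddles the bar and the wedge.
- stop_face (a point): Middle of the face of the fixed yellow stop block that looks across the slope to the bar's end, 9 mm above the deck, at deck x = -70, y = +18 mm. The block is 24 mm along x, 16 mm along y, 18 mm high.
- stud_foot (a point): Point on the axis of the steel stud, 7 mm above the deck: where the centre of the link's eye lies once the link is flat on the deck. The stud stands square on the deck at deck x = 35, y = 0; 22 mm diameter, 43 mm high, top 7 mm coned.
- stud_hole (a point): Centre of the stud's cross hole, on the stud axis 28 mm above the deck. The hole is 7 mm wide and high and runs right through the stud along the deck's x (up and down the slope).
- link_mid (a point): Middle of the loose green steel link, half-way up its 14 mm thickness; about 0.4 kg. It lies flat on the bench. x runs along it to its eye, z is square off its flat side. Arm 36 mm wide from x = -75 to +37 mm; round eye 46 mm in outer diameter at x = +55 mm.
- link_eye (a point): Centre of the 26 mm bore of the link's eye, half-way through its 14 mm thickness (55 mm along x from link_mid).
- clip_grip (a point): Centre of the orange grip (26 x 22 x 14 mm) of the loose hairpin clip, 50 g, flat on the bench. x runs along the straight leg (4 mm wire on this axis, tip 69 mm away), z square off the clip's plane. The sprung leg, on the +y side in the same plane, has a round bulge for the 22 mm shank, a narrow waist beyond it and a flared tip 59 mm along.
- clip_seat (a point): Point on the straight leg's axis beside the bulge, 33 mm along x from clip_grip. With the clip home it lies at the centre of the stud's cross hole: leg through the hole (from either side), clip plane parallel to the deck, sprung leg outside the shank. The waist rides over the shank at about 4 to 8 N of push and snaps shut over the last 10 mm.
- clip_leg (a joint): Opening of the clip's sprung leg, rad: 0 relaxed, about 0.1 as the waist rides over the shank, back to about 0 when the clip is home.
- bar (a joint): Travel of the aluminium slide bar along the deck's +y, m: 0 fully back, grows as it nears the yellow stop. Bar 24 mm wide, 12 mm thick, on deck line x = -70. With the link on the stud and its tail between, the bar pinches the link's arm against the yellow stop at 0.034. Slides with about 2 N.
- bar_knob (a point): Middle height of the black upright knob on the slide bar, 14 mm diameter, from the bar's top (14 mm above the deck) to 41 mm above the deck; this point is 27 mm above the deck.
- wedge (a joint): Travel of the red thumb wedge under the bridge, along the deck's -x (down-slope) with a 1 in 6 ramp, m: 0 fully out; it begins to bear on the bar at 0.012, is jammed from about 0.014, end stop 0.022. Slides with about 2 N, then takes 6 to 12 N to jam. It jams wherever the bar stands and then holds it fast.
- wedge_tab (a point): Middle of the up-slope face of the wedge's upright thumb tab: tab 22 mm across the slope, 8 mm thick, 26 mm high, its top about 9 mm above this point. Push this face down-slope.
- cup_rim (a point): Bystander: centre of the mouth of a yellow plastic cup, 72 mm wide, 85 mm high.
- tape: Bystander: grey roll of tape lying flat, 96 mm diameter, 22 mm high; origin at the centre of its underside.
- driver: Bystander: red-handled screwdriver lying on the bench along its x, about 0.2 m long.
Not all that is in view belongs to the job. Of the things like the part that bears clip_grip, leave any that is black; of the rest the smaller one is meant. There is more than one size of the part that bears link_mid; the job needs the smallest.

How it is judged:
By the outcome, as a careful person would: the job done as asked, in the order asked, and still so for the second after the job is handed in, with the robot touching nothing.
It also fails if it takes over 72 s, if anything falls off the work surface, if the arm or the gripper's body presses on something with over 40 N, if the wrist force passes 120 N, or if a joint passes its speed limit or range.

## Working session

There is one attempt and no reset: what is moved stays moved. The work goes in short steps, Python scripts to look and compute and a tool call to move; the robot and the scene stay as the last step left them, time stands still between calls to the robot, and variables do not carry over. Pictures are saved under pics/ and viewed, and the job is handed in when it is done.

Besides the shell and the picture viewer there is one more tool, called after ">>>" as name([rows], argument=value, ...), one row to a line, values as JSON. send_rows: Moves the arm, as the interface text tells. Its arguments: {"type":"object","properties":{"steps":{"type":"array","items":{"type":"object","properties":{"claw":{"type":"number"},"x":{"type":"number"},"y":{"type":"number"},"z":{"type":"number"},"yaw":{"type":"number"}}}},"squeeze":{"type":"number"}},"required":["steps"]}

```bash
mkdir -p pics; ls; cat > h.py <<'E'
import numpy as np, cv2
from bench import r
from scipy.spatial.transform import Rotation as Ro
def Rt(o=None):
    o=o or r.get_obs(); return Ro.from_euler('xyz',o['tool_rot']).as_matrix(), np.array(o['tcp_pos'])
def cam(name,o=None):
    c=r.camera_info(name)
    if name=='wrist':
        H=np.array(c['hand_eye']);R,t=Rt(o)
        Rw=R@H[:3,:3]; tw=R@H[:3,3]+t
        return c,Rw,tw
    R=np.array(c['R']);t=np.array(c['t']); return c,R.T,-R.T@t
def unproj(name,uv,z,o=None):
    c,Rw,tw=cam(name,o); uv=np.atleast_2d(uv).astype(float)
    d=np.stack([(uv[:,0]-c['cx'])/c['fx'],(uv[:,1]-c['cy'])/c['fy']],1)
    s=d.copy()
    for _ in range(10): s=d/(1+c['k1']*(s**2).sum(1,keepdims=True))
    z=np.atleast_1d(z).reshape(-1,1)
    return (np.hstack([s,np.ones((len(s),1))])*z)@Rw.T+tw
def ray(name,uv,o=None):
    c,Rw,tw=cam(name,o); p=unproj(name,uv,1.0,o)-tw
    return tw,p
def atz(name,uv,zw,o=None):
    tw,d=ray(name,uv,o); return tw+d*((zw-tw[2])/d[:,2:3])
def proj(name,X,o=None):
    c,Rw,tw=cam(name,o); p=(np.atleast_2d(X)-tw)@Rw; s=p[:,:2]/p[:,2:]
    s=s*(1+c['k1']*(s**2).sum(1,keepdims=True)); return s*[c['fx'],c['fy']]+[c['cx'],c['cy']]
def snap(name,fn):
    im,d=r.capture(name); cv2.imwrite('pics/'+fn+'.png',im[:,:,::-1]); np.savez('pics/'+fn+'.npz',im=im,d=d); return im,d
E
python3 - <<'E'
from h import *
np.set_printoptions(precision=3,suppress=True)
o=r.get_obs();print(o);print(Rt(o)[0], r.grasp_offset)
for n in('side','top','wrist'):
    im,d=snap(n,n+'0')
    ci=r.camera_info(n);print(n,ci)
    if n!='wrist':
      for q in['link_mid','clip_grip','stud_foot','stop_face','bar_knob','wedge_tab','deck']:
        print(q,[(round(x['p'],2),np.round(x['centre'])) for x in r.mark_of(q,n)[:5]])
E
```

```text
pics
{'time': 0.0, 'qpos': array([ 1.128,  0.399,  0.045,  1.538, -0.019,  1.207, -0.051]), 'joint_velocities': array([-0.   ,  0.   , -0.001,  0.001,  0.   , -0.   , -0.   ]), 'effort': array([  0.001, -47.512,   1.365, -25.422,   0.012,   0.009,  -0.   ]), 'tcp_pos': array([ 218.929, -611.48 ,  302.852]), 'tool_rot': array([-1.571,  0.002, -1.227]), 'force': array([-0.768,  0.394,  1.015]), 'wrist_torque': array([0.021, 0.028, 0.012]), 'opening': 85.12837744569093}
[[ 0.337 -0.001  0.941]
 [-0.941  0.002  0.337]
 [-0.002 -1.    -0.   ]] 53.900000000000006
side {'fx': 386.0760533669166, 'fy': 386.0760533669166, 'cx': 256.66893062116935, 'cy': 187.77501367053588, 'k1': -0.12022572599331119, 'R': array([[ 0.987, -0.16 ,  0.015],
       [-0.093, -0.643, -0.76 ],
       [ 0.131,  0.749, -0.65 ]]), 't': array([-464.185,  133.161, 1010.666])}
link_mid [(0.94, array([220., 127.])), (0.73, array([174., 169.])), (0.58, array([245., 157.]))]
clip_grip [(0.66, array([216., 309.])), (0.62, array([268., 366.])), (0.51, array([278., 324.])), (0.39, array([278., 237.])), (0.35, array([379., 294.])
[... 609 characters left out ...]
_grip [(0.66, array([390., 208.])), (0.65, array([349., 241.])), (0.48, array([361., 200.]))]
stud_foot [(0.67, array([252., 150.]))]
stop_face [(0.79, array([249., 181.])), (0.54, array([366., 135.])), (0.41, array([176., 185.]))]
bar_knob [(0.76, array([304., 189.]))]
wedge_tab [(0.4, array([280., 174.]))]
deck [(0.55, array([255., 164.])), (0.43, array([354., 193.]))]
wrist {'fx': 277.96977580952, 'fy': 277.96977580952, 'cx': 258.8697141839662, 'cy': 195.64948223520742, 'k1': -0.038085197403113835, 'hand_eye': array([[  1.   ,  -0.001,  -0.001,  -0.095],
       [  0.001,  -0.261,   0.965, -69.415],
       [ -0.001,  -0.965,  -0.261,  65.373],
       [  0.   ,   0.   ,   0.   ,   1.   ]])}
```

View pics/top0.png

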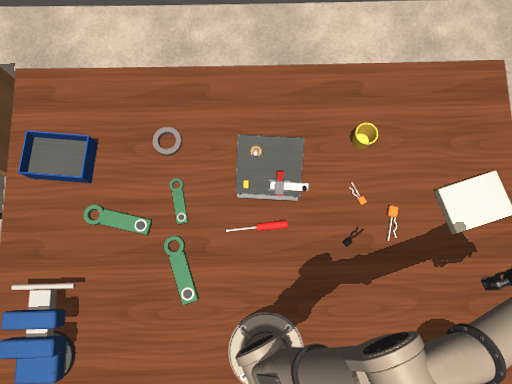

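View pics/side0.png

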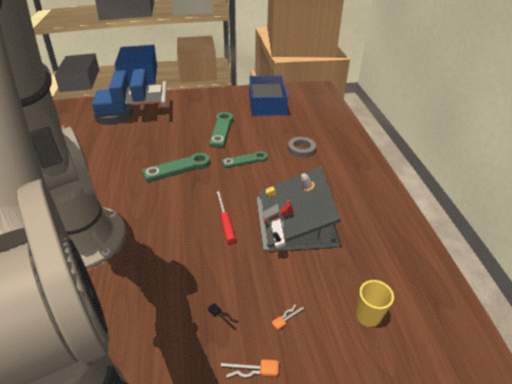

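View pics/wrist0.png

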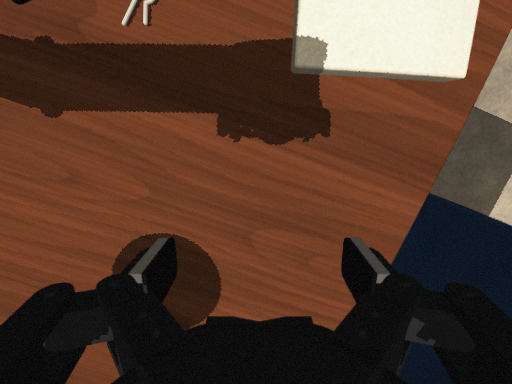

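```bash
python3 - <<'E'
from h import *
np.set_printoptions(precision=1,suppress=True)
im=np.load('pics/top0.npz')['im']; s=np.load('pics/side0.npz')['im']
a=cv2.resize(im[120:270,80:210],None,fx=4,fy=4,interpolation=cv2.INTER_CUBIC)
cv2.imwrite('pics/z1.png',a[:,:,::-1])
b=cv2.resize(im[125:255,230:410],None,fx=4.4,fy=4.4,interpolation=cv2.INTER_CUBIC)
cv2.imwrite('pics/z2.png',b[:,:,::-1])
b=cv2.resize(s[140:330,205:345],None,fx=3.1,fy=3.1,interpolation=cv2.INTER_CUBIC)
cv2.imwrite('pics/z3.png',b[:,:,::-1])
E
```

```text
(no output)
```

View pics/z1.png

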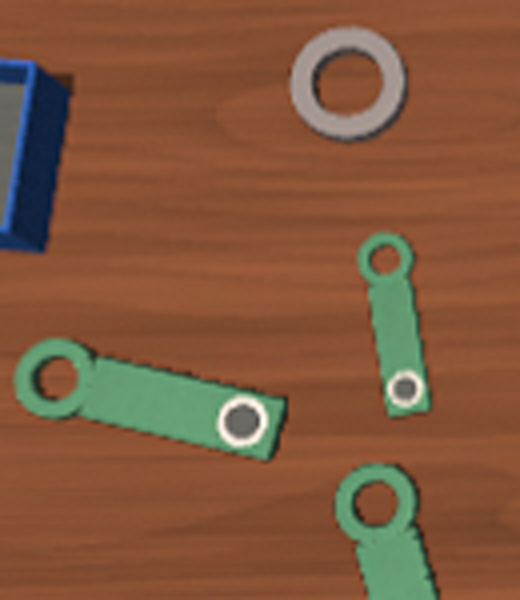

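View pics/z2.png

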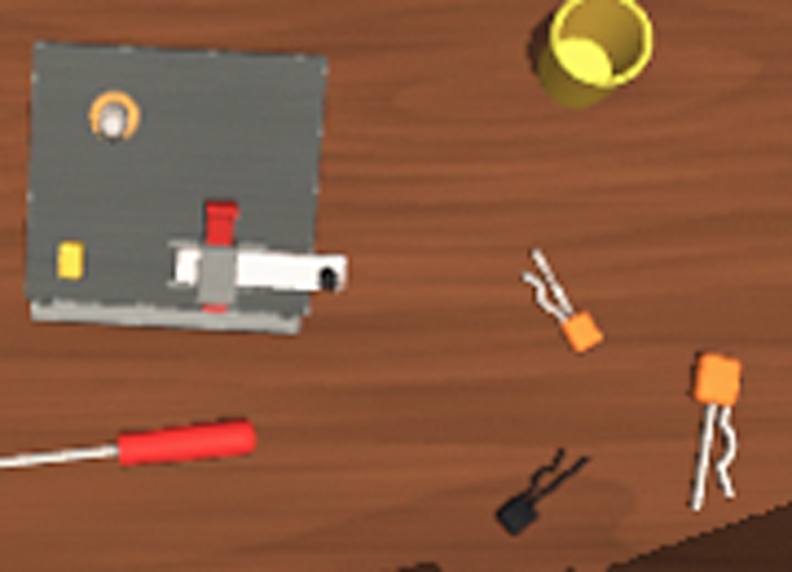

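View pics/z3.png

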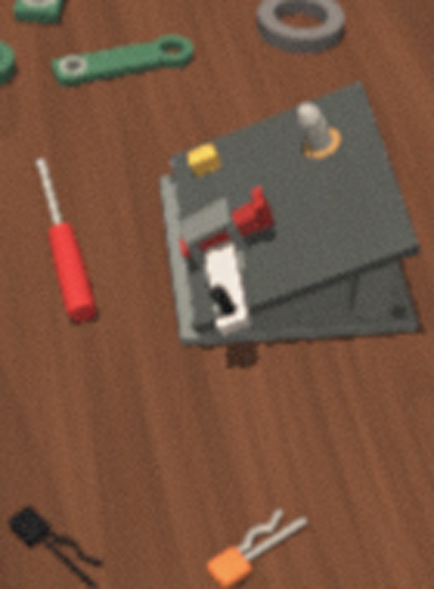

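```bash
python3 - <<'E'
from h import *
np.set_printoptions(precision=1,suppress=True)
N={}
for n in('top','side'):
    D=np.load(f'pics/{n}0.npz'); d=D['d'];im=D['im'].astype(int)
    # deck plane by region
    s=r.silhouettes('deck',n)
    m=s[0]['region']&(d>0); v,u=np.nonzero(m); P=unproj(n,np.c_[u,v],d[v,u])
    # ransac plane
    best=None;rng=np.random.default_rng(0)
    for _ in range(300):
        a,b,c=P[rng.choice(len(P),3,False)];nn=np.cross(b-a,c-a);L=np.linalg.norm(nn)
        if L<1:continue
        nn/=L;e=abs((P-a)@nn)<3
        if best is None or e.sum()>best.sum():best=e
    Q=P[best];c=Q.mean(0);nn=np.linalg.svd(Q-c)[2][2];nn*=np.sign(nn[2])
    print(n,'plane',nn*1000,c,len(Q),'tilt',np.degrees(np.arccos(nn[2])),'az',np.degrees(np.arctan2(nn[1],nn[0])))
    print('hull minmax',Q.min(0),Q.max(0))
    np.savez(f'pics/pl_{n}.npz',nn=nn,c=c,Q=Q)
    for q in['link_mid','link_eye','clip_grip','clip_seat','stud_foot','stud_hole','stop_face','bar_knob','wedge_tab','deck','cup_rim','tape','driver']:
        for x in r.mark_of(q,n)[:4]:
            uv=np.array(x['centre']);ui=np.round(uv).astype(int).clip(0,[511,383]);dd=d[ui[1],ui[0]]
            print(n,q,round(x['p'],2),uv,unproj(n,uv,dd)[0])
print(r.get_obs()['time'])
E
```

```text
top plane [-415.5   30.7  909.1] [578.9 -16.3  75.4] 2279 tilt 24.624565162218648 az 175.77432804620253
hull minmax [ 476.6 -129.1   29.8] [661.3  86.6 112.1]
top link_mid 0.9 [182.  268.4] [253.3 260.   19.7]
top link_mid 0.74 [116.  220.6] [409.6 474.6  19.3]
top link_mid 0.62 [178.5 203.1] [464.1 275.8  12.4]
top link_eye 0.7 [ 92.7 215.9] [429.  556.6   1.5]
top link_eye 0.64 [174.  187.9] [517.8 293.8  -0.1]
top link_eye 0.59 [173.2 243.7] [333.3 293.3  -1.4]
top link_eye 0.31 [355.7 193.7] [ 486.6 -308.     0.2]
top clip_grip 0.66 [390.5 208.5] [ 433.  -414.4   13.5]
top clip_grip 0.65 [348.8 241. ] [ 329.9 -272.6   16.1]
top clip_grip 0.48 [361.4 199.6] [ 464.2 -322.3   13.1]
top clip_seat 0.6 [389.1 225.5] [ 379.6 -410.7   -3.4]
top clip_seat 0.47 [357.8 191.6] [ 492.4 -314.     5.7]
top clip_seat 0.41 [356.6 236.3] [ 345.9 -302.1    0. ]
top stud_foot 0.67 [252.5 150.2] [613.9  30.1  97.7]
top stud_hole 0.74 [253.9 151.4] [600.8  25.7 128.7]
top stud_hole 0.69 [304.7 186.1] [ 501.3 -132.9   68.5]
top stop_face 0.79 [249.3 180.7] [526.8  42.5  48.1]
top stop_face 0.54 [365.8 
[... 1257 characters left out ...]
e clip_seat 0.58 [224.8 320.9] [ 351.2 -298.7    1.8]
side clip_seat 0.48 [288.9 315.5] [ 491.4 -311.4    9.9]
side stud_foot 0.89 [307.4 186.6] [608.8  10.8  95.9]
side stud_foot 0.7 [287.  316.6] [ 486.3 -314.5   11.7]
side stud_hole 0.92 [306.5 179.3] [603.7  10.8 121.8]
side stop_face 0.71 [271.1 189.4] [518.7  52.6  61.4]
side bar_knob 0.85 [278.6 237. ] [ 500.4 -137.    74.5]
side wedge_tab 0.7 [290.1 203.4] [548.  -46.2  94.8]
side deck 0.76 [294.7 192.6] [576.4  15.1  74.8]
side cup_rim 0.63 [374.4 293.2] [ 684.2 -309.4   45.8]
side tape 0.74 [302.  145.3] [686.3 337.9   1.7]
side driver 0.75 [279.3 320.9] [ 466.7 -325.1   16.9]
side driver 0.55 [222.5 218.9] [375.8  -2.1  20.1]
2.25
```

>>> send_rows([
  {"x": -0.6, "y": 0.18, "z": 1.15, "claw": -1},
  {"x": -1.25, "y": 0.35, "z": 2.3, "claw": -1},
  {"x": -1.9, "y": 0.53, "z": 3.45, "claw": -1},
  {"x": -2.5, "y": 0.7, "z": 4.6, "claw": -1},
  {"x": -3.12, "y": 0.88, "z": 5.73, "claw": -1},
])

```text
schema error: expected keys claw, x, y, z, yaw
```

>>> send_rows([
  {"x": -0.6, "y": 0.18, "z": 1.15, "yaw": 1, "claw": -1},
  {"x": -1.25, "y": 0.35, "z": 2.3, "yaw": 2, "claw": -1},
  {"x": -1.9, "y": 0.53, "z": 3.45, "yaw": 3, "claw": -1},
  {"x": -2.5, "y": 0.7, "z": 4.6, "yaw": 4, "claw": -1},
  {"x": -3.12, "y": 0.88, "z": 5.73, "yaw": 4.8, "claw": -1},
])

```text
time: 2.67
tcp_pos: [350.5, -464.4, 277.6]
tool_rot: [-1.57, -0.001, -1.65]
force: [0.9, -0.9, -0.7]
opening: 85.0
```

>>> send_rows([
  {"yaw": 0, "claw": -1},
  {"yaw": 0, "claw": -1},
])

```text
schema error: expected keys claw, x, y, z, yaw
```

```bash
cat >> h.py <<'E'
def go(W,jaw=None,o=None,n=None):
    "units of tool-axis shift to world TCP W, jaw dir in deg"
    R,t=Rt(o); d=(np.array(W)-t)@R/30
    cur=np.degrees(np.arctan2(R[1,0],R[0,0]))
    y=0 if jaw is None else -(((jaw-cur)+180)%360-180)/5
    print('go',np.round(W,1),'x %.3f y %.3f z %.3f yaw %.3f'%(*d,y),'dist %.0f'%(30*np.linalg.norm(d)),'curjaw %.1f'%cur)
def st():
    o=r.get_obs();R,t=Rt(o);print('t %.2f'%o['time'],'tcp',np.round(t,1),'jaw %.1f'%np.degrees(np.arctan2(R[1,0],R[0,0])),'F',np.round(o['force'],1),'T',np.round(o['wrist_torque'],2),'open %.1f'%o['opening']);return o
E
python3 - <<'E'
from h import *
np.set_printoptions(precision=1,suppress=True)
o=st();im,d=snap('wrist','w1');np.save('pics/w1_o.npy',o,allow_pickle=True)
for q in('clip_grip','clip_seat'):
  for x in r.mark_of(q,'wrist')[:3]:
    uv=x['centre'];print(q,round(x['p'],2),np.array(uv),atz('wrist',uv,7,o))
E
```

```text
t 2.67 tcp [ 350.5 -464.4  277.6] jaw -94.5 F [ 0.9 -0.9 -0.7] T [-0.  -0.1 -0.1] open 85.0
clip_grip 0.87 [216.  113.2] [[ 428.4 -420.1    7. ]]
clip_grip 0.82 [129.2  89.3] [[ 464.  -322.3    7. ]]
clip_grip 0.8 [112.5 207. ] [[ 324.2 -272.1    7. ]]
clip_seat 0.92 [129.6 185. ] [[ 351.1 -300.5    7. ]]
clip_seat 0.75 [114.8  62.8] [[ 494. -311.    7.]]
clip_seat 0.66 [211.9 156.7] [[ 377.9 -409.     7. ]]
```

View pics/w1.png

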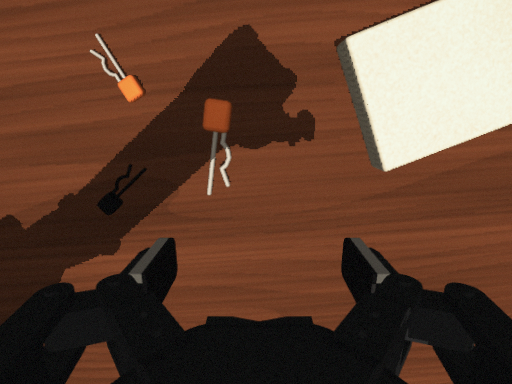

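>>> send_rows([
  {"x": -1.26, "y": 0, "z": 0.34, "yaw": 0, "claw": -1},
  {"x": -2.52, "y": 0, "z": 0.68, "yaw": 0, "claw": -1},
  {"x": -3.78, "y": 0, "z": 1.0, "yaw": 0, "claw": -1},
  {"x": -5.04, "y": 0, "z": 1.34, "yaw": 0, "claw": -1},
  {"x": -6.3, "y": 0, "z": 1.68, "yaw": 0, "claw": -1},
])

```text
time: 3.23
tcp_pos: [413.4, -281.2, 277.9]
tool_rot: [-1.57, -0.001, -1.648]
force: [1.4, 0.4, 0.7]
opening: 85.3
```

>>> send_rows([
  {"x": -1.26, "y": 0, "z": 0.34, "yaw": 0, "claw": -1},
  {"x": -2.52, "y": 0, "z": 0.68, "yaw": 0, "claw": -1},
  {"x": -3.78, "y": 0, "z": 1.0, "yaw": 0, "claw": -1},
  {"x": -5.04, "y": 0, "z": 1.34, "yaw": 0, "claw": -1},
  {"x": -6.3, "y": 0, "z": 1.68, "yaw": 0, "claw": -1},
])

```text
time: 3.65
tcp_pos: [478.6, -96.5, 278.1]
tool_rot: [-1.57, -0.001, -1.648]
force: [0.4, -0.8, -0.1]
opening: 85.7
```

>>> send_rows([
  {"x": -1.26, "y": 0, "z": -0.24, "yaw": 0, "claw": -1},
  {"x": -2.52, "y": 0, "z": -0.48, "yaw": 0, "claw": -1},
  {"x": -3.78, "y": 0, "z": -0.72, "yaw": 0, "claw": -1},
  {"x": -5.04, "y": 0, "z": -0.96, "yaw": 0, "claw": -1},
  {"x": -6.3, "y": 0, "z": -1.2, "yaw": 0, "claw": -1},
])

```text
time: 4.07
tcp_pos: [456.8, 94.8, 278.0]
tool_rot: [-1.569, -0.001, -1.648]
force: [1.1, 0.2, 1.0]
opening: 85.5
```

>>> send_rows([
  {"x": -1.26, "y": 0.2, "z": -0.24, "yaw": -0.5, "claw": -1},
  {"x": -2.52, "y": 0.4, "z": -0.48, "yaw": -1, "claw": -1},
  {"x": -3.78, "y": 0.6, "z": -0.72, "yaw": -1.5, "claw": -1},
  {"x": -5.04, "y": 0.8, "z": -0.96, "yaw": -2, "claw": -1},
  {"x": -6.3, "y": 1, "z": -1.2, "yaw": -2.5, "claw": -1},
])

```text
time: 4.48
tcp_pos: [435.8, 286.1, 247.6]
tool_rot: [-1.569, -0.001, -1.428]
force: [1.5, -0.4, -0.2]
opening: 85.3
```

>>> send_rows([
  {"x": 0, "y": 0, "z": 0, "yaw": 0, "claw": -1},
])

```text
time: 4.57
tcp_pos: [433.0, 293.0, 247.5]
tool_rot: [-1.571, 0.006, -1.417]
force: [0.6, 1.2, 0.1]
opening: 85.5
```

```bash
python3 - <<'E'
from h import *
np.set_printoptions(precision=1,suppress=True)
o=st();im,d=snap('wrist','w2');np.save('pics/w2_o.npy',o,allow_pickle=True)
for q in('link_mid','link_eye'):
  for x in r.mark_of(q,'wrist')[:3]:
    uv=x['centre'];print(q,round(x['p'],2),np.array(uv),atz('wrist',uv,7,o))
# green mask geometry
hsv=cv2.cvtColor(im,cv2.COLOR_RGB2HSV)
m=((hsv[...,0]>50)&(hsv[...,0]<90)&(hsv[...,1]>60)).astype(np.uint8)
n,l,s,c=cv2.connectedComponentsWithStats(m)
for i in range(1,n):
    if s[i,4]>300:
        v,u=np.nonzero(l==i);P=atz('wrist',np.c_[u,v],14,o);print(s[i],P.min(0),P.max(0),P.mean(0))
E
```

```text
t 4.57 tcp [433.  293.  247.5] jaw -81.2 F [0.6 1.2 0.1] T [0.1 0.  0.1] open 85.5
link_mid 0.9 [279.6 143.2] [[477.  278.5   7. ]]
link_mid 0.64 [260.4 317.9] [[249.2 264.6   7. ]]
link_mid 0.57 [101.2 171.7] [[414.8 475.1   7. ]]
link_eye 0.95 [252.6 266.7] [[322.7 285.8   7. ]]
link_eye 0.6 [ 37.6 146.6] [[433.  549.5   7. ]]
link_eye 0.58 [280.6  97.5] [[524.3 285.5   7. ]]
[ 261   71   43  142 3602] [398.7 247.4  14. ] [549.3 307.1  14. ] [482.6 277.5  14. ]
[   4  118  194  110 7734] [364.  361.9  14. ] [466.  583.8  14. ] [418.6 482.5  14. ]
[ 225  239   55   83 3045] [248.8 242.   14. ] [363.6 320.3  14. ] [305.8 281.4  14. ]
```

View pics/w2.png

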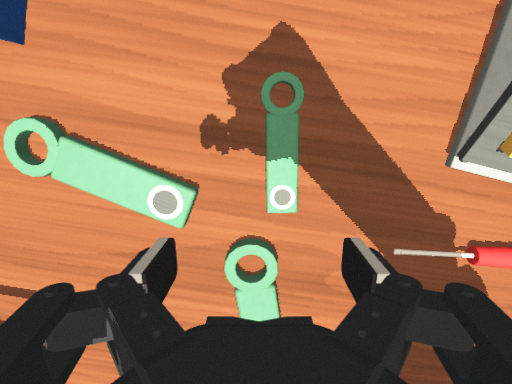

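```bash
cat > a.py <<'E'
from h import *
np.set_printoptions(precision=1,suppress=True)
o=np.load('pics/w2_o.npy',allow_pickle=True).item();im=np.load('pics/w2.npz')['im']
hsv=cv2.cvtColor(im,cv2.COLOR_RGB2HSV)
m=((hsv[...,0]>50)&(hsv[...,0]<90)&(hsv[...,1]>60)).astype(np.uint8)
n,l,s,c=cv2.connectedComponentsWithStats(m)
i=[i for i in range(1,n) if abs(s[i,0]-261)<5 and abs(s[i,1]-71)<5][0]
v,u=np.nonzero(l==i);P=atz('wrist',np.c_[u,v],14,o)[:,:2]
rc=cv2.minAreaRect(P.astype(np.float32));print(rc)
c,e=cv2.fitLine(P.astype(np.float32),cv2.DIST_L2,0,.01,.01).reshape(2,2);print(np.degrees(np.arctan2(c[1],c[0])))
ang=np.arctan2(c[1],c[0]); 
if c[0]<0: ang-=np.pi
for _ in range(1):
    x=np.array([np.cos(ang),np.sin(ang)]);y=np.array([-x[1],x[0]])
    a=P@x;b=P@y;q=a<np.percentile(a,55)
    k=np.polyfit(a[q],b[q],1) 
    # arm mid line by slices
    A=[];B=[]
    for t in np.arange(a.min()+8,a.min()+105,4):
        w=b[abs(a-t)<2]
        if len(w)>5:A.append(t);B.append((w.min()+w.max())/2)
    k=np.polyfit(A,B,1);print('slice slope deg',np.degrees(k[0]));ang+=np.arctan(k[0])
x=np.array([np.cos(ang),np.sin(ang)]);y=np.array([-x[1],x[0]])
a=P@x;b=P@y;print('yaw',np.degrees(ang),'len',np.ptp(a))
A=a.min()+75+ (np.ptp(a)-153)/2; w=b[(a<a.min()+100)&(a>a.min()+8)];Bm=(np.percentile(w,1)+np.percentile(w,99))/2
mid=x*A+y*Bm;print('mid',mid,'width',np.ptp(w))
g=mid-10*x;ps=np.degrees(ang)
go([*g,200],ps-90,o);go([*g,76],ps-90)
st();print(r.grasp_offset)
E
python3 a.py
```

```text
((475.0633850097656, 276.88848876953125), (150.29080200195312, 43.47639465332031), 8.82399845123291)
9.452469
slice slope deg 0.21737811639525748
yaw 9.669846620522241 len 150.51878251127044
mid [473.6 275.9] width 34.75370409953166
go [463.7 274.3 200. ] x 0.785 y 1.577 z 0.916 yaw -0.175 dist 60 curjaw -81.2
go [463.7 274.3  76. ] x 0.472 y 5.712 z 0.874 yaw -0.307 dist 174 curjaw -81.9
t 4.72 tcp [435.7 284.7 247.3] jaw -81.9 F [ 0.1 -0.9  0.9] T [-0.1 -0.  -0.1] open 85.4
53.900000000000006
```

>>> send_rows([
  {"x": 0.24, "y": 0.8, "z": 0.44, "yaw": -0.3, "claw": -0.5},
  {"x": 0.47, "y": 1.6, "z": 0.87, "yaw": -0.3, "claw": -0.3},
  {"x": 0.47, "y": 1.6, "z": 0.87, "yaw": -0.3, "claw": -0.3},
  {"x": 0.47, "y": 1.6, "z": 0.87, "yaw": -0.3, "claw": -0.3},
])

```text
time: 5.05
tcp_pos: [463.4, 272.5, 198.6]
tool_rot: [-1.573, -0.002, -1.407]
force: [-0.6, 0.4, 0.8]
opening: 55.4
```

```bash
sed -i "s/^o=np.load.*/import sys\no=st();im,_=snap('wrist',sys.argv[1])/; s/i=\[i for.*/i=[i for i in range(1,n) if s[i,4]>1500 and l[int(sys.argv[2]),int(sys.argv[3])]==i][0]/" a.py; sed -i "s/^g=mid.*/g=mid-10*x;ps=np.degrees(ang);print(s[1:])/" a.py; python3 a.py w3 140 270 || true
```

```text
t 5.05 tcp [463.4 272.5 198.6] jaw -80.6 F [-0.6  0.4  0.8] T [ 0.1 -0.   0. ] open 55.4
((475.2525634765625, 276.44287109375), (149.76890563964844, 43.46055221557617), 9.283538818359375)
10.739986
slice slope deg -0.7279889429732076
yaw 10.012036900766963 len 149.96687172865393
mid [473.7 275.8] width 35.08817059510545
[[ 232   94   50  159 3815]
 [   0  151  163  119 6491]
 [ 256  195    1    1    1]
 [ 243  197    1    1    1]
 [ 255  198    1    1    1]
 [ 258  199    1    1    1]
 [ 265  200    1    1    1]
 [ 249  202    3    1    3]
 [  81  204    1    1    1]
 [  84  205    1    1    1]
 [ 246  204    1    1    1]
 [ 263  205    2    2    2]
 [  88  207    1    1    1]
 [ 246  206    1    1    1]
 [  73  208    1    1    1]
 [  86  208    1    1    1]
 [  90  208    3    3    4]
 [ 265  208    1    1    1]
 [  72  211    1    1    1]
 [  92  211    1    1    1]
 [  89  212    1    1    1]
 [  95  213    1    1    1]
 [  99  213    1    1    1]
 [ 101  215    1    1    1]
 [ 106  216    2    2    2]
 [  87  218    1    1    1]
 [  89  219    1    1    1]
 [ 119  220    1    1    1]
 [ 108  224    1    1    1]
 [ 269  226    2    1    2]
 [ 245  245    2    1    2]
 [ 196  279   58   46 1450]]
go [463.9 274.1 200. ] x -0.050 y -0.048 z 0.025 yaw -0.122 dist 2 curjaw -80.6
go [463.9 274.1  76. ] x 0.000 y 4.126 z 0.024 yaw -0.100 dist 124 curjaw -80.5
t 5.10 tcp [463.2 274.1 199.8] jaw -80.5 F [-0.6 -0.1  0.9] T [-0.  0. -0.] open 55.8
53.900000000000006
```

View pics/w3.png

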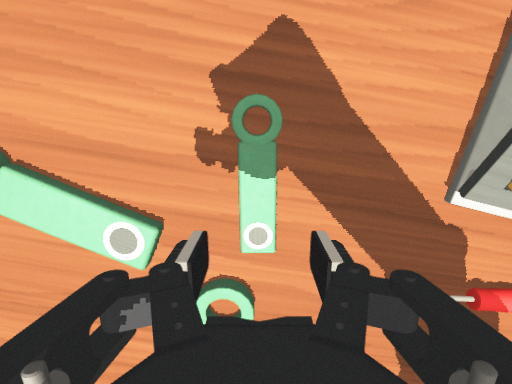

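>>> send_rows([
  {"x": 0, "y": 1.3, "z": 0.02, "yaw": -0.1, "claw": -0.3},
  {"x": 0, "y": 2.6, "z": 0.02, "yaw": -0.1, "claw": -0.3},
  {"x": 0, "y": 3.8, "z": 0.02, "yaw": -0.1, "claw": -0.3},
  {"x": 0, "y": 4.15, "z": 0.02, "yaw": -0.1, "claw": -0.3},
  {"x": 0, "y": 4.15, "z": 0.02, "yaw": -0.1, "claw": -0.3},
])

```text
time: 5.52
tcp_pos: [461.9, 274.8, 73.7]
tool_rot: [-1.575, -0.002, -1.393]
force: [-0.0, -0.3, 0.3]
opening: 55.2
```

>>> send_rows([
  {"x": 0, "y": 0, "z": 0, "yaw": 0, "claw": 1},
  {"x": 0, "y": 0, "z": 0, "yaw": 0, "claw": 1},
  {"x": 0, "y": 0, "z": 0, "yaw": 0, "claw": 1},
  {"x": 0, "y": 0, "z": 0, "yaw": 0, "claw": 1},
  {"x": 0, "y": 0, "z": 0, "yaw": 0, "claw": 1},
], squeeze=50)

```text
time: 5.93
tcp_pos: [464.7, 276.5, 77.7]
tool_rot: [-1.566, 0.001, -1.393]
force: [-1.5, -2.0, 7.6]
opening: 34.5
```

```bash
python3 - <<'E'
from h import *
st();snap('wrist','w4')
# deck frame estimate from plane data
for n in('top','side'):
    z=np.load(f'pics/pl_{n}.npz');nn=z['nn'];c=z['c'];Q=z['Q']
    az=np.arctan2(-nn[1],-nn[0]); 
    x=np.array([-nn[0]*0,0,0]);h=np.array([np.cos(az),np.sin(az),0]);x=h-nn*(h@nn);x/=np.linalg.norm(x);y=np.cross(nn,x)
    a=(Q-c)@x;b=(Q-c)@y
    rc=cv2.minAreaRect(np.c_[a,b].astype(np.float32));print(n,'az',np.degrees(az),rc)
    lo=[np.percentile(a,.5),np.percentile(b,.5)];hi=[np.percentile(a,99.5),np.percentile(b,99.5)];print(lo,hi)
E
```

```text
t 5.93 tcp [464.7 276.5  77.7] jaw -79.8 F [-1.5 -2.   7.6] T [-0.31  0.23 -0.05] open 34.5
top az -4.225671953797453 ((-10.699424743652344, -4.576408386230469), (189.9525146484375, 209.20262145996094), 0.01375909335911274)
[np.float64(-103.53183380766772), np.float64(-107.8414140428724)] [np.float64(83.01153751139475), np.float64(98.57487047450746)]
side az -3.68416037343629 ((-14.898605346679688, 10.200813293457031), (214.38433837890625, 190.6579132080078), 89.95379638671875)
[np.float64(-107.59253965445562), np.float64(-94.8810172396166)] [np.float64(79.6257386183562), np.float64(113.83297559224832)]
```

View pics/w4.png

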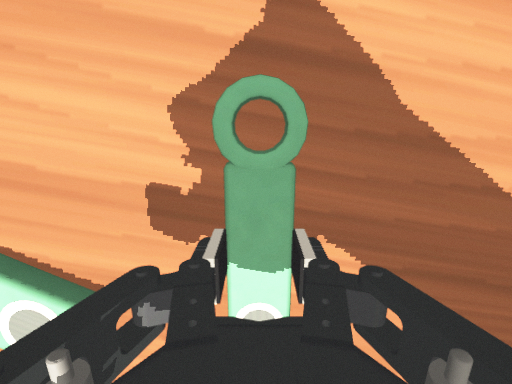

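>>> send_rows([
  {"x": 0, "y": -0.4, "z": 0, "yaw": 0, "claw": 1},
  {"x": 0, "y": -1.4, "z": 0, "yaw": 0, "claw": 1},
  {"x": 0, "y": -2.6, "z": 0, "yaw": 0, "claw": 1},
  {"x": 0, "y": -3.8, "z": 0, "yaw": 0, "claw": 1},
  {"x": 0.4, "y": -5, "z": 0, "yaw": 0.5, "claw": 1},
], squeeze=80)

```text
time: 6.4
tcp_pos: [463.7, 266.4, 227.5]
tool_rot: [-1.57, 0.003, -1.433]
force: [1.4, -0.2, -5.1]
opening: 33.5
```

>>> send_rows([
  {"x": 1.2, "y": -0.3, "z": 0.1, "yaw": 0.5, "claw": 1},
  {"x": 2.4, "y": -0.6, "z": 0.2, "yaw": 1, "claw": 1},
  {"x": 3.6, "y": -1, "z": 0.3, "yaw": 1.5, "claw": 1},
  {"x": 4.8, "y": -1, "z": 0.35, "yaw": 2, "claw": 1},
  {"x": 6, "y": -1, "z": 0.35, "yaw": 2.3, "claw": 1},
])

```text
time: 6.82
tcp_pos: [500.0, 85.5, 256.8]
tool_rot: [-1.568, 0.001, -1.638]
force: [1.0, -0.0, -4.7]
opening: 33.2
```

>>> send_rows([
  {"x": 0, "y": 0, "z": 0, "yaw": 0, "claw": 1},
  {"x": 0, "y": 0, "z": 0, "yaw": 0, "claw": 1},
  {"x": 0, "y": 0, "z": 0, "yaw": 0, "claw": 1},
])

```text
time: 7.07
tcp_pos: [499.3, 87.4, 255.4]
tool_rot: [-1.571, 0.001, -1.637]
force: [0.2, -0.7, -5.0]
opening: 33.2
```

```bash
cat >> h.py <<'E'
class Deck: pass
def deckframe(O,az,tilt=25.):
    a=np.radians(az);t=np.radians(tilt);h=np.array([np.cos(a),np.sin(a),0]);k=np.array([0,0,1.])
    x=h*np.cos(t)+k*np.sin(t);n=-h*np.sin(t)+k*np.cos(t);y=np.cross(n,x)
    D=Deck();D.O=np.array(O,float);D.R=np.stack([x,y,n],1);D.az=az
    D.w=lambda p:D.O+np.asarray(p,float)@D.R.T
    D.l=lambda w:(np.asarray(w,float)-D.O)@D.R
    return D
D0=deckframe([582,22.8,75.7],-4.0)
E
python3 - <<'E'
from h import *
np.set_printoptions(precision=1,suppress=True)
o=st();im,d=snap('wrist','w5');np.save('pics/w5_o.npy',o,allow_pickle=True)
for q in('stud_foot','stud_hole','stop_face','bar_knob','wedge_tab','link_eye'):
  x=r.mark_of(q,'wrist')[:2]
  print(q,[(round(a['p'],2),np.array(a['centre'])) for a in x])
P={'stud_foot':[35,0,7],'stud_hole':[35,0,28],'stud_top':[35,0,43],'stop_face':[-70,18,9],'c1':[85,60,0],'c2':[85,-150,0],'c3':[-105,-150,0],'c4':[-105,60,0]}
for k,p in P.items(): print(k,proj('wrist',D0.w(p),o)[0])
R,t=Rt(o)
print('eye rel tool guess px',proj('wrist',t+R@np.array([0,54-7,65]),o))
vis=im.copy()
for p in P.values():
    u=proj('wrist',D0.w(p),o)[0]
    cv2.drawMarker(vis,tuple(int(v) for v in u),(255,0,255),cv2.MARKER_CROSS,8,1)
cv2.imwrite('pics/w5v.png',vis[:,:,::-1])
E
```

```text
t 7.07 tcp [499.3  87.4 255.4] jaw -93.8 F [ 0.2 -0.7 -5. ] T [0.1 0.1 0. ] open 33.2
stud_foot [(0.64, array([338.7,  49.6]))]
stud_hole [(0.72, array([347.9,  58.2]))]
stop_face [(0.6, array([304.5, 165.5])), (0.24, array([336.6,  52.3]))]
bar_knob [(0.57, array([489.9, 179. ]))]
wedge_tab [(0.67, array([430.9, 129.8])), (0.21, array([257.7, 226.2]))]
link_eye [(0.92, array([121.5, 315.8])), (0.42, array([35.8, 30.3]))]
stud_foot [337.2  52.4]
stud_hole [343.7  59.7]
stud_top [349.1  65.8]
stop_face [300.5 168.6]
c1 [257.6 -31.2]
c2 [556.9 -18.7]
c3 [447.4 190.9]
c4 [257.9 190.4]
eye rel tool guess px [[258.5 121.6]]
```

View pics/w5v.png

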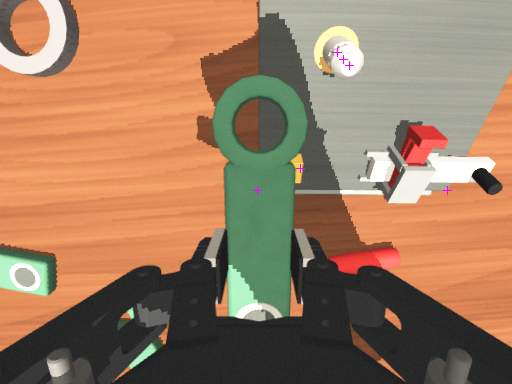

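```bash
python3 - <<'E'
from h import *
np.set_printoptions(precision=1,suppress=True)
o=np.load('pics/w5_o.npy',allow_pickle=True).item();R,t=Rt(o)
for z in(60,64,66,68,70): print(z,proj('wrist',t+R@np.array([0,63,z]),o)[0])
up=np.array([0,0,70])
st()
for p in([12,40,70],[12,40,25],[12,40,12]): go(D0.w(p)+up,-94)
E
```

```text
60 [258.6 132.5]
64 [258.6 123.7]
66 [258.6 119.2]
68 [258.5 114.7]
70 [258.5 110.2]
t 7.42 tcp [499.7  87.7 254.9] jaw -93.7 F [-0.1 -0.4 -3.9] T [-0.   0.1 -0. ] open 33.4
go [566.1  64.  214.2] x 0.646 y 1.357 z 2.261 yaw 0.059 dist 81 curjaw -93.7
go [585.1  62.7 173.4] x 0.649 y 2.717 z 2.895 yaw 0.059 dist 121 curjaw -93.7
go [590.6  62.3 161.6] x 0.650 y 3.109 z 3.078 yaw 0.059 dist 133 curjaw -93.7
```

>>> send_rows([
  {"x": 0.3, "y": 0.3, "z": 1.2, "yaw": 0.06, "claw": 1},
  {"x": 0.65, "y": 0.8, "z": 2.4, "yaw": 0.06, "claw": 1},
  {"x": 0.65, "y": 1.2, "z": 3.08, "yaw": 0.06, "claw": 1},
  {"x": 0.65, "y": 1.5, "z": 3.08, "yaw": 0.06, "claw": 1},
], squeeze=30)

```text
time: 7.75
tcp_pos: [595.2, 59.5, 208.9]
tool_rot: [-1.567, 0.0, -1.646]
force: [0.0, 0.0, -4.6]
opening: 33.5
```

>>> send_rows([
  {"x": 0, "y": 0.35, "z": 0, "yaw": 0, "claw": 1},
  {"x": 0, "y": 0.7, "z": 0, "yaw": 0, "claw": 1},
  {"x": 0, "y": 1.05, "z": 0, "yaw": 0, "claw": 1},
  {"x": 0, "y": 1.35, "z": 0, "yaw": 0, "claw": 1},
  {"x": 0, "y": 1.6, "z": 0, "yaw": 0, "claw": 1},
])

```text
time: 8.17
tcp_pos: [590.2, 61.6, 162.3]
tool_rot: [-1.57, -0.001, -1.642]
force: [-4.8, -2.1, 3.7]
opening: 33.1
```

>>> send_rows([
  {"x": 0, "y": 0, "z": 0, "yaw": 0, "claw": 1},
  {"x": 0, "y": 0, "z": 0, "yaw": 0, "claw": 1},
])

```text
time: 8.33
tcp_pos: [589.9, 61.5, 162.0]
tool_rot: [-1.572, -0.0, -1.642]
force: [-5.4, -0.1, 2.3]
opening: 33.2
```

```bash
python3 - <<'E'
from h import *
st();a,_=snap('wrist','w6');b,_=snap('side','s6')
cv2.imwrite('pics/s6z.png',cv2.resize(b[110:260,205:355],None,fx=3.5,fy=3.5,interpolation=cv2.INTER_CUBIC)[:,:,::-1])
E
```

```text
t 8.33 tcp [589.9  61.5 162. ] jaw -94.1 F [-5.4 -0.1  2.3] T [-0.17  0.67 -0.15] open 33.2
```

View pics/w6.png

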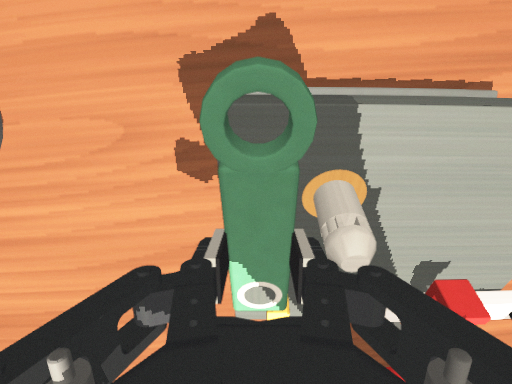

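View pics/s6z.png

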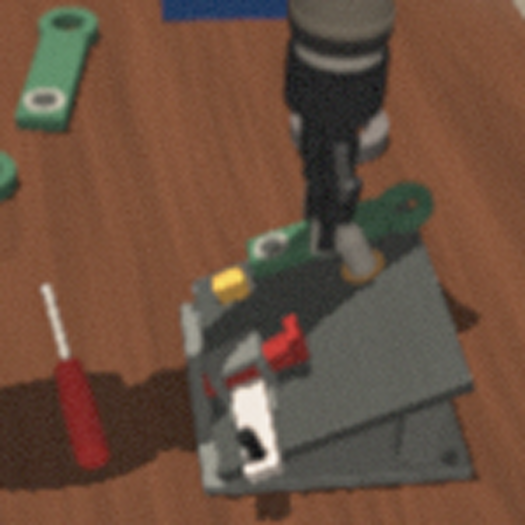

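```bash
python3 - <<'E'
from h import *
np.set_printoptions(precision=1,suppress=True)
o=st();R,t=Rt(o);im=np.load('pics/w6.npz')['im']
G=t-[0,0,70];print('grip deck',D0.l(G))
for s in(60,64.5,68):
  for a in (20,25,28):
    a_=np.radians(a);h=D0.R[:,0]*[1,1,0];h/=np.linalg.norm(h)
    X=h*np.cos(a_)+np.array([0,0,np.sin(a_)]);N=-h*np.sin(a_)+np.array([0,0,np.cos(a_)]);Y=D0.R[:,1]
    th=np.linspace(0,2*np.pi,90)[:,None]
    c=G+s*X+7*N
    C=c+23*(np.cos(th)*X+np.sin(th)*Y);B=c+13*(np.cos(th)*X+np.sin(th)*Y)
    p=proj('wrist',C,o);b=proj('wrist',B,o);print(s,a,'outer',p.min(0),p.max(0),'bore',b.min(0),b.max(0))
hsv=cv2.cvtColor(im,cv2.COLOR_RGB2HSV)
m=((hsv[...,0]>50)&(hsv[...,0]<90)&(hsv[...,1]>60))
v,u=np.nonzero(m[:230]);k=(u>190)&(u<330);print('seen',u[k].min(),u[k].max(),v[k].min())
for p in([-29.5,0,110],[-29.5,0,65],[-29.5,0,30],[-29.5,0,11]): go(D0.w(p)+[0,0,70],-94)
P=D0.w([35,0,43]);print(proj('wrist',P,o),proj('wrist',D0.w([35,0,0]),o))
E
```

```text
t 8.43 tcp [589.9  61.5 162.1] jaw -94.1 F [-6.1 -0.1  1. ] T [-0.1  0.7 -0.1] open 33.6
grip deck [11.6 39.2 12.6]
60 20 outer [200.6  90.8] [315.9 196.5] bore [225.8 118.2] [290.7 177.4]
60 25 outer [198.4  99.3] [318.1 202.1] bore [224.6 126.7] [291.9 184.1]
60 28 outer [197.1 105.8] [319.4 205.7] bore [223.9 132.9] [292.6 188.6]
64.5 20 outer [199.2  77.4] [317.2 188.1] bore [225.  106.2] [291.5 168.2]
64.5 25 outer [196.7  85.7] [319.7 194.2] bore [223.6 114.8] [292.8 175.4]
64.5 28 outer [195.2  92.3] [321.2 198.3] bore [222.8 121.2] [293.6 180.2]
68 20 outer [198.1  66.6] [318.3 181.4] bore [224.3  96.5] [292.  160.8]
68 25 outer [195.3  74.6] [321.  187.9] bore [222.8 105.1] [293.5 168.3]
68 28 outer [193.6  81.1] [322.7 192.2] bore [221.9 111.5] [294.4 173.4]
seen 200 316 57
go [509.   27.9 232.9] x 1.310 y -2.357 z -2.617 yaw -0.016 dist 113 curjaw -94.1
go [527.9  26.6 192.1] x 1.308 y -0.999 z -1.981 yaw -0.016 dist 77 curjaw -94.1
go [542.7  25.5 160.4] x 1.307 y 0.058 z -1.486 yaw -0.016 dist 59 curjaw -94.1
go [550.7  25.  143.2] x 1.307 y 0.632 z -1.217 yaw -0.016 dist 57 curjaw -94.1
[[354.  264.5]] [[332.8 196.5]]
```

```bash
cat > b.py <<'E'
from h import *
import sys
np.set_printoptions(precision=1,suppress=True)
def greenplane(fn,o,box=(150,360,40,235)):
    z=np.load(f'pics/{fn}.npz');im=z['im'];d=z['d']
    hsv=cv2.cvtColor(im,cv2.COLOR_RGB2HSV)
    m=((hsv[...,0]>50)&(hsv[...,0]<90)&(hsv[...,1]>60)&(d>0))
    k=np.zeros_like(m);k[box[2]:box[3],box[0]:box[1]]=1;m&=k
    v,u=np.nonzero(m);P=unproj('wrist',np.c_[u,v],d[v,u],o)
    best=None;rng=np.random.default_rng(0)
    for _ in range(300):
        a,b,c=P[rng.choice(len(P),3,False)];nn=np.cross(b-a,c-a);L=np.linalg.norm(nn)
        if L<1:continue
        nn/=L;e=abs((P-a)@nn)<1.2
        if best is None or e.sum()>best.sum():best=e
    Q=P[best];c=Q.mean(0);nn=np.linalg.svd(Q-c)[2][2];nn*=np.sign(nn[2])
    print('green plane tilt',np.degrees(np.arccos(nn[2])),'az',np.degrees(np.arctan2(-nn[1],-nn[0])),'n',len(Q),c)
    return Q,nn,c
if __name__=='__main__':
    o=st();Q,nn,c=greenplane('w6',o)
    X=np.array([-nn[0],-nn[1],0]);X/=np.linalg.norm(X);X=X-nn*(X@nn);X/=np.linalg.norm(X);Y=np.cross(nn,X)
    R,t=Rt(o);a=(Q-t)@X;b=(Q-t)@Y;print('along max from tcp',a.max(),'b',b.min(),b.max())
    top=Q[np.argsort(a)[-5:]].mean(0); e=top-23*X-7*nn;print('far tip',top,'eye est',e,'deck',D0.l(e))
    # deck plane points from depth (grey)
    z=np.load('pics/w6.npz');d=z['d'];v,u=np.mgrid[120:280:4,420:500:4];v=v.ravel();u=u.ravel();P=unproj('wrist',np.c_[u,v],d[v,u],o)
    print('deck z of visible deck',np.percentile(D0.l(P)[:,2],[5,25,50,75,95]))
    v,u=np.mgrid[235:260:3,338:362:3];v=v.ravel();u=u.ravel();P=unproj('wrist',np.c_[u,v],d[v,u],o);print('stud top region deck',np.median(D0.l(P),0),D0.l(P)[:,2].max())
E
python3 b.py
```

```text
t 8.43 tcp [589.9  61.5 162.1] jaw -94.1 F [-6.1 -0.1  1. ] T [-0.1  0.7 -0.1] open 33.6
green plane tilt 21.381042485010607 az -4.025220037957975 n 10926 [640.2  58.  116.6]
along max from tcp 67.11683045051034 b -22.024371311822694 22.40647062605507
far tip [674.5  55.8 129. ] eye est [655.7  57.1 114.1] deck [80.7 39.4  4.7]
deck z of visible deck [-1.9 -1.5 -1.2 -0.8 -0.4]
stud top region deck [41.6  2.8 39.3] 42.83025373182992
```

>>> send_rows([
  {"x": 0, "y": 0, "z": 0, "yaw": 0, "claw": 1},
  {"x": 0, "y": 0, "z": 0, "yaw": 0, "claw": 1},
  {"x": 0, "y": -0.8, "z": 0, "yaw": 0, "claw": 1},
  {"x": 0, "y": -1.8, "z": -0.8, "yaw": 0, "claw": 1},
  {"x": 0, "y": -2.4, "z": -1.8, "yaw": 0, "claw": 1},
], squeeze=80)

```text
time: 8.85
tcp_pos: [539.5, 65.4, 236.0]
tool_rot: [-1.565, 0.002, -1.643]
force: [-0.1, -0.2, -2.4]
opening: 33.4
```

>>> send_rows([
  {"x": 0.7, "y": 0.3, "z": -0.3, "yaw": 0, "claw": 1},
  {"x": 1.31, "y": 0.9, "z": -0.4, "yaw": 0, "claw": 1},
  {"x": 1.31, "y": 1.2, "z": -0.3, "yaw": 0, "claw": 1},
  {"x": 1.31, "y": 1.2, "z": -0.3, "yaw": 0, "claw": 1},
  {"x": 1.31, "y": 1.2, "z": -0.3, "yaw": 0, "claw": 1},
])

```text
time: 9.27
tcp_pos: [525.2, 26.9, 197.5]
tool_rot: [-1.571, 0.001, -1.642]
force: [1.0, 0.6, -3.9]
opening: 33.3
```

```bash
cat > c.py <<'E'
from b import *
o=st();fn=sys.argv[1];snap('wrist',fn);snap('side','s_'+fn)
b=cv2.imread('pics/s_'+fn+'.png');cv2.imwrite('pics/s_'+fn+'z.png',cv2.resize(b[110:260,205:355],None,fx=3.5,fy=3.5,interpolation=cv2.INTER_CUBIC))
R,t=Rt(o);print('grip deck',D0.l(t-[0,0,70]))
Q,nn,c=greenplane(fn,o)
X=np.array([-nn[0],-nn[1],0]);X/=np.linalg.norm(X);X=X-nn*(X@nn);X/=np.linalg.norm(X);Y=np.cross(nn,X)
a=(Q-t)@X;top=Q[np.argsort(a)[-5:]].mean(0);e=top-23*X-7*nn;print('eye est',e,'deck',D0.l(e))
E
python3 c.py w7
```

```text
t 9.27 tcp [525.2  26.9 197.5] jaw -94.1 F [ 1.   0.6 -3.9] T [-0.  0.  0.] open 33.3
grip deck [-29.8   0.2  71. ]
green plane tilt 18.247717349053957 az -3.0554636245681372 n 10819 [575.4  23.5 148.7]
eye est [592.   22.4 146.2] deck [38.8  0.3 59.7]
```

View pics/w7.png

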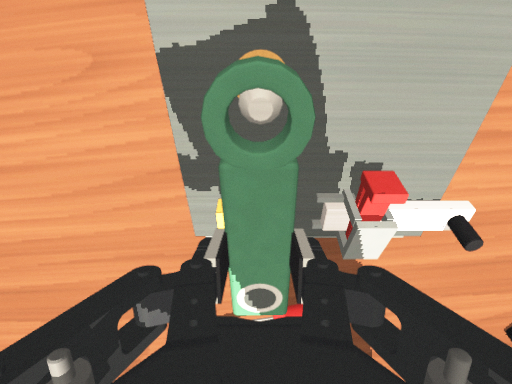

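View pics/s_w7z.png

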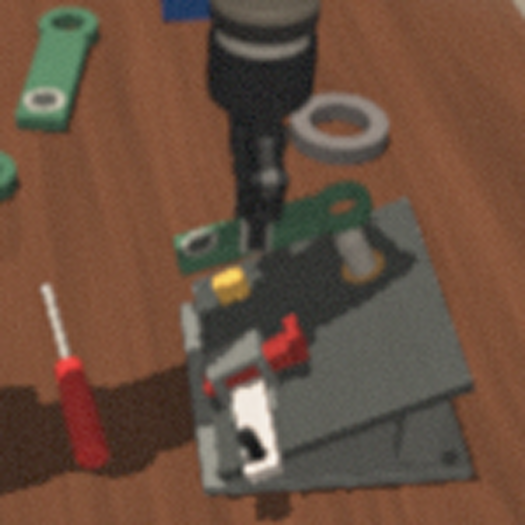

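```bash
python3 - <<'E'
from b import *
o=st();z=np.load('pics/w7.npz');d=z['d'];im=z['im']
v,u=np.mgrid[80:135,236:288];v=v.ravel();u=u.ravel();P=unproj('wrist',np.c_[u,v],d[v,u],o);L=D0.l(P)
hsv=cv2.cvtColor(im,cv2.COLOR_RGB2HSV)[v,u]
k=(hsv[:,1]<60)&(L[:,2]>20)&(L[:,2]<46)
Q=L[k];print(len(Q))
for a,b in((20,30),(30,36),(36,39),(39,42),(42,44),(44,47)):
    q=Q[(Q[:,2]>=a)&(Q[:,2]<b)]
    if len(q):print(a,b,len(q),q.min(0),q.max(0),q.mean(0))
print('pred stud top',proj('wrist',D0.w([35,0,43]),o))
cv2.imwrite('pics/w7z.png',cv2.resize(im[40:180,190:330],None,fx=4,fy=4,interpolation=cv2.INTER_CUBIC)[:,:,::-1])
E
```

```text
t 9.37 tcp [525.9  27.7 198.5] jaw -94.0 F [-0.   0.1 -4.4] T [-0.   0.1 -0. ] open 33.3
1199
30 36 27 [ 25.4 -10.6  33.2] [41.2 11.4 36. ] [32.3 -0.1 35.5]
36 39 266 [ 26.  -10.1  36. ] [44.2 11.3 39. ] [36.3  1.5 37.7]
39 42 401 [27.7 -8.4 39. ] [45.   9.6 42. ] [38.3  0.5 40.6]
42 44 487 [30.2 -6.3 42. ] [43.3  7.5 44. ] [36.8  0.5 42.9]
44 47 18 [33.1 -5.3 44. ] [42.4  5.5 44.6] [38.5  0.5 44.2]
pred stud top [[260.7 111.3]]
```

View pics/w7z.png

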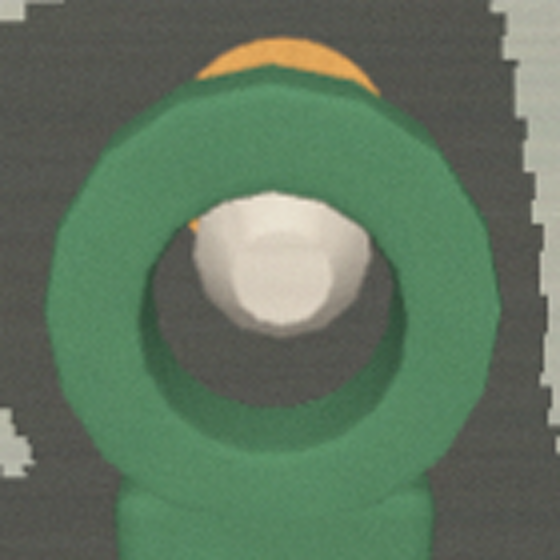

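```bash
python3 - <<'E'
from h import *
st()
for p in([-32.3,0.2,70],[-32.3,0.2,45],[-32.3,0.2,30],[-32.3,0.2,13]): go(D0.w(p)+[0,0,70],-94)
E
```

```text
t 9.37 tcp [525.9  27.7 198.5] jaw -94.0 F [-0.   0.1 -4.4] T [-0.   0.1 -0. ] open 33.3
go [523.3  27.1 195.5] x 0.027 y 0.099 z -0.087 yaw -0.005 dist 4 curjaw -94.0
go [533.8  26.4 172.8] x 0.028 y 0.855 z 0.264 yaw -0.005 dist 27 curjaw -94.0
go [540.2  25.9 159.2] x 0.028 y 1.308 z 0.475 yaw -0.005 dist 42 curjaw -94.0
go [547.3  25.4 143.8] x 0.029 y 1.822 z 0.714 yaw -0.005 dist 59 curjaw -94.0
```

>>> send_rows([
  {"x": 0.03, "y": 0.1, "z": -0.09, "yaw": 0, "claw": 1},
  {"x": 0.03, "y": 0.35, "z": 0.03, "yaw": 0, "claw": 1},
  {"x": 0.03, "y": 0.6, "z": 0.15, "yaw": 0, "claw": 1},
  {"x": 0.03, "y": 0.85, "z": 0.26, "yaw": 0, "claw": 1},
  {"x": 0.03, "y": 0.85, "z": 0.26, "yaw": 0, "claw": 1},
], squeeze=50)

```text
time: 9.78
tcp_pos: [532.6, 25.0, 170.5]
tool_rot: [-1.573, -0.0, -1.642]
force: [0.5, -0.3, -4.7]
opening: 33.2
```

>>> send_rows([
  {"x": 0, "y": 0.15, "z": 0.07, "yaw": 0, "claw": 1},
  {"x": 0, "y": 0.3, "z": 0.14, "yaw": 0, "claw": 1},
  {"x": 0, "y": 0.45, "z": 0.21, "yaw": 0, "claw": 1},
  {"x": 0, "y": 0.45, "z": 0.21, "yaw": 0, "claw": 1},
])

```text
time: 10.12
tcp_pos: [539.1, 24.6, 158.0]
tool_rot: [-1.572, -0.0, -1.642]
force: [-0.8, 0.1, -4.2]
opening: 33.1
```

```bash
python3 c.py w8
```

```text
t 10.12 tcp [539.1  24.6 158. ] jaw -94.1 F [-0.8  0.1 -4.2] T [ 0.   0.1 -0. ] open 33.1
grip deck [-33.7  -1.2  29.3]
green plane tilt 18.230585841085777 az -3.8309228651032767 n 10319 [589.3  21.2 109.3]
eye est [605.4  20.4 106.9] deck [34.5 -0.8 18.4]
```

View pics/w8.png

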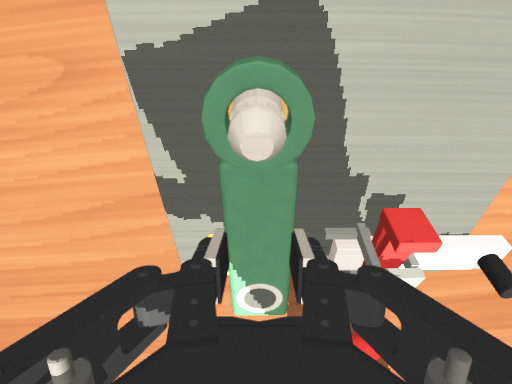

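View pics/s_w8z.png

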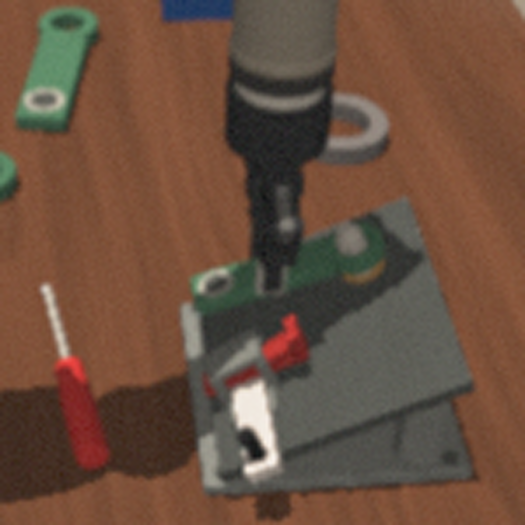

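>>> send_rows([
  {"x": 0.06, "y": 0.1, "z": 0.05, "yaw": -0.3, "claw": 1},
  {"x": 0.06, "y": 0.25, "z": 0.12, "yaw": -0.3, "claw": 1},
  {"x": 0.06, "y": 0.4, "z": 0.19, "yaw": -0.3, "claw": 1},
  {"x": 0.06, "y": 0.53, "z": 0.25, "yaw": -0.3, "claw": 1},
  {"x": 0.06, "y": 0.53, "z": 0.25, "yaw": -0.3, "claw": 1},
], squeeze=30)

```text
time: 10.63
tcp_pos: [546.0, 22.9, 142.5]
tool_rot: [-1.573, 0.0, -1.616]
force: [-3.7, 0.6, -0.4]
opening: 33.2
```

```bash
python3 c.py w9
```

```text
t 10.63 tcp [546.   22.9 142.5] jaw -92.6 F [-3.7  0.6 -0.4] T [ 0.1  0.5 -0. ] open 33.2
grip deck [-33.9  -2.4  12.3]
green plane tilt 22.373074713000463 az -2.7066088251310054 n 8943 [597.1  20.2  98.3]
eye est [611.5  20.1  95.9] deck [35.4 -0.6  5.8]
```

View pics/w9.png

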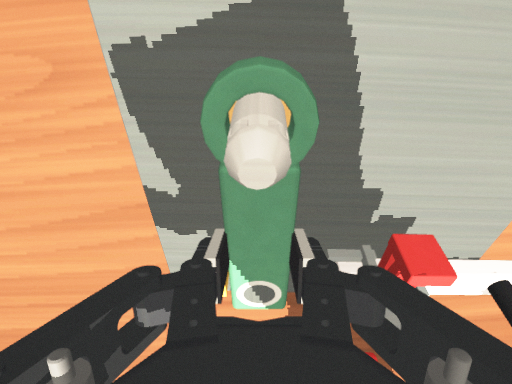

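View pics/s_w9z.png

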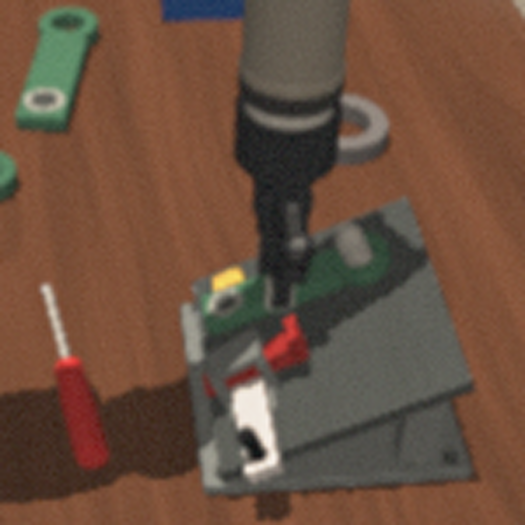

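>>> send_rows([
  {"x": 0, "y": 0, "z": 0, "yaw": 0, "claw": -0.2},
  {"x": 0, "y": 0, "z": 0, "yaw": 0, "claw": -0.2},
  {"x": 0, "y": 0, "z": 0, "yaw": 0, "claw": -0.2},
  {"x": 0, "y": -0.5, "z": -0.15, "yaw": 0, "claw": -0.2},
  {"x": 0, "y": -1.5, "z": -0.5, "yaw": 0, "claw": -0.2},
])

```text
time: 11.15
tcp_pos: [531.0, 22.5, 186.3]
tool_rot: [-1.575, 0.0, -1.617]
force: [0.9, 0.8, 0.7]
opening: 51.5
```

>>> send_rows([
  {"x": 0, "y": -1.2, "z": -0.5, "yaw": 0, "claw": -0.2},
  {"x": 0, "y": -2.4, "z": -1, "yaw": 0, "claw": -0.2},
  {"x": 0, "y": -3, "z": -1, "yaw": 0, "claw": -0.2},
  {"x": 0, "y": -3, "z": -1, "yaw": 0, "claw": -0.2},
])

```text
time: 11.48
tcp_pos: [504.3, 24.8, 283.8]
tool_rot: [-1.559, 0.0, -1.616]
force: [-0.3, 0.3, -0.2]
opening: 51.3
```

```bash
python3 - <<'E'
from b import *
o=st();np.save('pics/w10_o.npy',o,allow_pickle=True);im,d=snap('wrist','w10')
hsv=cv2.cvtColor(im,cv2.COLOR_RGB2HSV)
m=((hsv[...,0]>50)&(hsv[...,0]<90)&(hsv[...,1]>60)&(d>0))
v,u=np.nonzero(m);P=unproj('wrist',np.c_[u,v],d[v,u],o);L=D0.l(P);k=(abs(L[:,1])<40)&(abs(L[:,2])<40);L=L[k]
for a in range(-100,60,20):
    q=L[(L[:,0]>a)&(L[:,0]<a+20)]
    if len(q)>10: print(a,len(q),'y',np.percentile(q[:,1],[1,99]),'z',np.percentile(q[:,2],[5,50,95]))
snap('side','s10')
b=cv2.imread('pics/s10.png');cv2.imwrite('pics/s10z.png',cv2.resize(b[110:260,205:355],None,fx=3.5,fy=3.5,interpolation=cv2.INTER_CUBIC))
go([440,-330,260],-94)
E
```

```text
t 11.48 tcp [504.3  24.8 283.8] jaw -92.6 F [-0.3  0.3 -0.2] T [-0.1 -0.1 -0.1] open 51.3
-100 165 y [-21.2  13.3] z [11.3 12.3 13.5]
-80 181 y [-21.3  14.2] z [10.7 12.3 13.4]
-60 563 y [-20.2  14.7] z [11.5 12.5 13.5]
-40 626 y [-19.8  14.6] z [11.3 12.5 13.5]
-20 725 y [-19.4  15.2] z [11.2 12.4 13.4]
0 747 y [-19.   15.6] z [11.2 12.6 13.7]
20 509 y [-23.1  21.1] z [11.  12.6 13.9]
40 765 y [-20.9  19. ] z [ 3.3 12.3 13.7]
go [ 440 -330  260] x 11.892 y 0.639 z -1.538 yaw 0.276 dist 360 curjaw -92.6
```

View pics/w10.png

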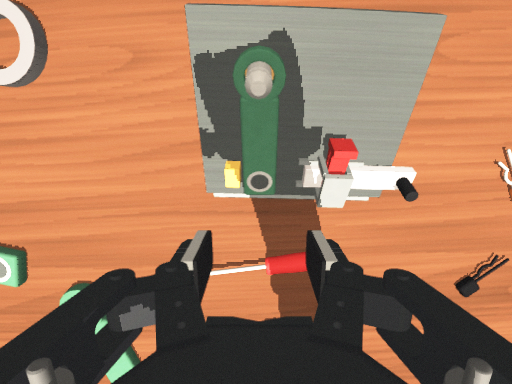

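View pics/s10z.png

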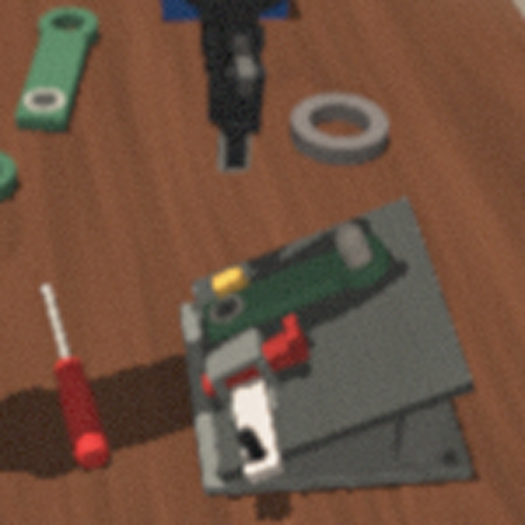

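>>> send_rows([
  {"x": 1.2, "y": 0, "z": -0.15, "yaw": 0, "claw": -0.2},
  {"x": 2.4, "y": 0, "z": -0.3, "yaw": 0, "claw": -0.2},
  {"x": 3.6, "y": 0, "z": -0.5, "yaw": 0, "claw": -0.2},
  {"x": 4.8, "y": 0.2, "z": -0.6, "yaw": 0, "claw": -0.2},
  {"x": 6, "y": 0.5, "z": -0.8, "yaw": 0, "claw": -0.2},
])

```text
time: 12.0
tcp_pos: [469.4, -156.1, 262.2]
tool_rot: [-1.57, -0.0, -1.616]
force: [0.9, -1.0, 0.8]
opening: 51.4
```

>>> send_rows([
  {"x": 1.2, "y": 0.5, "z": -0.15, "yaw": -1, "claw": -0.2},
  {"x": 2.4, "y": 1, "z": -0.3, "yaw": -2, "claw": -0.2},
  {"x": 3.6, "y": 1.5, "z": -0.5, "yaw": -3, "claw": -0.2},
  {"x": 4.8, "y": 2, "z": -0.6, "yaw": -4, "claw": -0.2},
  {"x": 5.9, "y": 2.3, "z": -0.8, "yaw": -5, "claw": -0.2},
])

```text
time: 12.42
tcp_pos: [435.8, -331.6, 190.7]
tool_rot: [-1.573, 0.003, -1.176]
force: [-0.1, -0.2, -0.4]
opening: 51.1
```

>>> send_rows([
  {"x": 0, "y": 0, "z": 0, "yaw": 0, "claw": -0.2},
  {"x": 0, "y": 0, "z": 0, "yaw": 0, "claw": -0.2},
  {"x": 0, "y": 0, "z": 0, "yaw": 0, "claw": -0.2},
])

```text
time: 12.67
tcp_pos: [437.3, -329.3, 192.7]
tool_rot: [-1.571, 0.002, -1.18]
force: [0.3, 0.5, 0.3]
opening: 51.2
```

```bash
cat > clip.py <<'E'
from b import *
fn=sys.argv[1];o=st();np.save(f'pics/{fn}_o.npy',o,allow_pickle=True);im,d=snap('wrist',fn)
hsv=cv2.cvtColor(im,cv2.COLOR_RGB2HSV)
m=((hsv[...,0]<22)&(hsv[...,1]>190)&(hsv[...,2]>130)).astype(np.uint8)
m=cv2.morphologyEx(m,cv2.MORPH_OPEN,np.ones((3,3),np.uint8))
n,l,s,c=cv2.connectedComponentsWithStats(m)
for i in range(1,n):
    if s[i,4]>100:
        v,u=np.nonzero(l==i);P=atz('wrist',np.c_[u,v],14,o)
        print(s[i],c[i],cv2.minAreaRect(P[:,:2].astype(np.float32)))
for q in('clip_grip','clip_seat'):
  for x in r.mark_of(q,'wrist')[:3]:
    print(q,round(x['p'],2),np.array(x['centre']),atz('wrist',x['centre'],7,o))
E
python3 clip.py w11
```

```text
t 12.67 tcp [ 437.3 -329.3  192.7] jaw -67.6 F [0.3 0.5 0.3] T [ 0.  -0.1  0. ] open 51.2
clip_grip 0.92 [338.2 236.8] [[ 424.2 -419.     7. ]]
clip_grip 0.63 [265.8 164.9] [[ 463.1 -324.7    7. ]]
clip_grip 0.56 [164.4 264.6] [[ 328.5 -268.     7. ]]
clip_seat 0.67 [311.5 272.3] [[ 378.2 -411.3    7. ]]
clip_seat 0.6 [263.4 124.4] [[ 495.8 -308.7    7. ]]
```

View pics/w11.png

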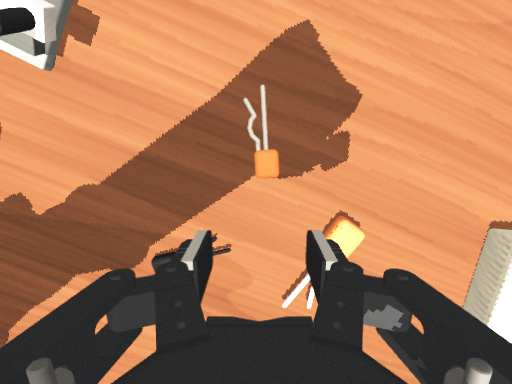

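```bash
python3 - <<'E'
from b import *
o=np.load('pics/w11_o.npy',allow_pickle=True).item();im=np.load('pics/w11.npz')['im']
hsv=cv2.cvtColor(im,cv2.COLOR_RGB2HSV)
print(hsv[164,266],hsv[110,263],hsv[140,230],hsv[200,100])
cv2.imwrite('pics/w11z.png',cv2.resize(im[75:190,225:305],None,fx=5,fy=5,interpolation=cv2.INTER_CUBIC)[:,:,::-1])
g=im[75:150,235:285].astype(int); w=(g.min(2)>110)
ys,xs=np.nonzero(w); 
for y in range(80,152,6):
    row=im[y,235:285].astype(int).min(1); print(y,[235+i for i in np.nonzero(row>100)[0]])
m=((hsv[...,0]<25)&(hsv[...,1]>200)&(hsv[...,2]>170)).astype(np.uint8);k=m*0;k[145:185,250:285]=1;m*=k
v,u=np.nonzero(m);P=atz('wrist',np.c_[u,v],14,o);print(len(u),u.min(),u.max(),v.min(),v.max(),cv2.minAreaRect(P[:,:2].astype(np.float32)))
E
```

```text
[ 15 165 254] [ 21  18 236] [ 10 149 125] [ 10 151 132]
80 []
86 [np.int64(260), np.int64(261), np.int64(262), np.int64(263), np.int64(264)]
92 [np.int64(260), np.int64(261), np.int64(262), np.int64(263), np.int64(264), np.int64(265)]
98 [np.int64(244), np.int64(245), np.int64(246), np.int64(247), np.int64(261), np.int64(262), np.int64(263), np.int64(264), np.int64(265)]
104 [np.int64(245), np.int64(246), np.int64(247), np.int64(248), np.int64(249), np.int64(250), np.int64(261), np.int64(262), np.int64(263), np.int64(264), np.int64(265)]
110 [np.int64(248), np.int64(249), np.int64(250), np.int64(251), np.int64(252), np.int64(253), np.int64(261), np.int64(262), np.int64(263), np.int64(264), np.int64(265)]
116 [np.int64(250), np.int64(251), np.int64(252), np.int64(253), np.int64(254), np.int64(255), np.int64(256), np.int64(262), np.int64(263), np.int64(264), np.int64(265), np.int64(266)]
122 [np.int64(248), np.int64(249), np.int64(250), np.int64(251), np.int64(252), np.int64(262), np.int64(263), np.int64(264), np.int64(265), np.int64(266)]
128 [np.int64(247), np.int64(248), np.int64(249), np.int64(250), np.int64(251), np.int64(262), np.int64(263), np.int64(264), np.int64(265), np.int64(266)]
134 [np.int64(249), np.int64(250), np.int64(251), np.int64(252), np.int64(253), np.int64(254), np.int64(263), np.int64(264), np.int64(265), np.int64(266), np.int64(267)]
140 [np.int64(254), np.int64(255), np.int64(256), np.int64(257), np.int64(258), np.int64(259), np.int64(263), np.int64(264), np.int64(265), np.int64(266), np.int64(267)]
146 [np.int64(256), np.int64(257), np.int64(258), np.int64(259), np.int64(263), np.int64(264), np.int64(265), np.int64(266), np.int64(267)]Traceback (most recent call last):
  File "<stdin>", line 11, in <module>
    return umr_minimum(a, axis, None, out, keepdims, initial, where)
ValueError: zero-size array to reduction operation minimum which has no identity
```

View pics/w11z.png

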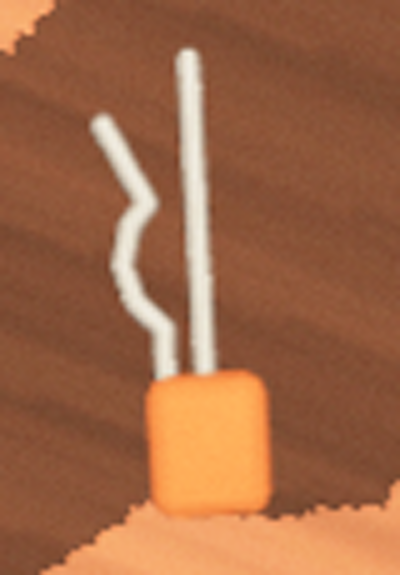

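```bash
python3 - <<'E'
from b import *
o=np.load('pics/w11_o.npy',allow_pickle=True).item()
L=atz('wrist',[[262.3,86],[265,146]],7,o);C=atz('wrist',[[266.8,163.6]],14,o)[0]
d=L[0]-L[1];yaw=np.degrees(np.arctan2(d[1],d[0]));print('leg',L,'len',np.linalg.norm(d),'yaw',yaw,'C',C)
tip=L[0];x=d/np.linalg.norm(d);g=tip-69*x;print('grip from tip',g, 'lateral of C',(C-g)@[-x[1],x[0],0])
o2=np.load('pics/w10_o.npy',allow_pickle=True).item()
g=(g+C)/2
go([g[0],g[1],130],yaw-90);go([g[0],g[1],80.5],yaw-90)
# deck features from w10
z=np.load('pics/w10.npz');dd=z['d'];im=z['im'];hsv=cv2.cvtColor(im,cv2.COLOR_RGB2HSV)
v,u=np.nonzero((dd>0));P=unproj('wrist',np.c_[u,v],dd[v,u],o2);Ld=D0.l(P);h=hsv[v,u]
print('deck z',np.median(Ld[(Ld[:,0]>0)&(Ld[:,0]<70)&(Ld[:,1]<-60)&(Ld[:,1]>-120)][:,2]))
red=((h[:,0]<6)|(h[:,0]>174))&(h[:,1]>150)&(Ld[:,0]>-105)&(Ld[:,0]<60)&(Ld[:,1]<-40)&(Ld[:,1]>-120)&(Ld[:,2]>-5)
q=Ld[red];print('red',len(q),np.percentile(q,[2,50,98],axis=0))
q=q[q[:,2]>20];print('tab top',np.percentile(q,[2,50,98],axis=0))
blk=(h[:,2]<50)&(u>390)&(v<205)&(Ld[:,1]<-90);q=Ld[blk];print('knob',np.percentile(q,[2,50,98],axis=0))
wh=(h[:,2]>140)&(h[:,1]<60)&(Ld[:,0]>25)&(Ld[:,0]<55)&(abs(Ld[:,1])<15)&(Ld[:,2]>30);q=Ld[wh];print('stud',np.percentile(q,[2,50,98],axis=0))
E
```

```text
leg [[ 525.3 -295.5    7. ]
 [ 478.8 -317.4    7. ]] len 51.47229733460198 yaw 25.18554139102595 C [ 465.5 -324.5   14. ]
grip from tip [ 462.9 -324.9    7. ] lateral of C -0.8076382928243044
go [ 464.2 -324.7  130. ] x 0.217 y 2.137 z 0.845 yaw -0.527 dist 69 curjaw -67.5
go [ 464.2 -324.7   80.5] x 0.218 y 3.787 z 0.845 yaw -0.527 dist 117 curjaw -67.5
deck z -0.928501237636362
red 846 [[-52.1 -89.4  17.5]
 [-23.1 -78.3  28.8]
 [-18.3 -69.   41.8]]
tab top [[-52.1 -89.4  20.8]
 [-23.5 -78.7  29.2]
 [-18.3 -69.   41.8]]
knob [[ -73.  -160.7   15.7]
 [ -65.9 -154.8   28.4]
 [ -63.  -152.5   38.5]]
stud [[30.  -9.6 31.7]
 [38.6 -0.2 40.2]
 [45.4  9.1 43.4]]
```

>>> send_rows([
  {"x": 0.11, "y": 0.8, "z": 0.42, "yaw": -0.53, "claw": -0.2},
  {"x": 0.22, "y": 1.8, "z": 0.85, "yaw": -0.53, "claw": -0.2},
  {"x": 0.22, "y": 2.8, "z": 0.85, "yaw": -0.53, "claw": -0.2},
  {"x": 0.22, "y": 3.5, "z": 0.85, "yaw": -0.53, "claw": -0.2},
  {"x": 0.22, "y": 3.77, "z": 0.85, "yaw": -0.53, "claw": -0.2},
])

```text
time: 13.23
tcp_pos: [462.6, -323.9, 78.2]
tool_rot: [-1.573, 0.005, -1.131]
force: [-0.2, 0.7, 0.0]
opening: 51.4
```

>>> send_rows([
  {"x": 0, "y": 0, "z": 0, "yaw": 0, "claw": -0.2},
  {"x": 0, "y": 0, "z": 0, "yaw": 0, "claw": 1},
  {"x": 0, "y": 0, "z": 0, "yaw": 0, "claw": 1},
  {"x": 0, "y": 0, "z": 0, "yaw": 0, "claw": 1},
  {"x": 0, "y": 0, "z": 0, "yaw": 0, "claw": 1},
], squeeze=30)

```text
time: 13.65
tcp_pos: [464.7, -327.0, 83.0]
tool_rot: [-1.569, -0.003, -1.134]
force: [0.6, 0.9, 5.9]
opening: 21.1
```

>>> send_rows([
  {"x": 0, "y": 0, "z": 0, "yaw": 0, "claw": 1},
  {"x": 0, "y": 0, "z": 0, "yaw": 0, "claw": 1},
  {"x": 0, "y": 0, "z": 0, "yaw": 0, "claw": 1},
])

```text
time: 13.9
tcp_pos: [464.7, -327.0, 83.0]
tool_rot: [-1.569, -0.003, -1.134]
force: [-1.1, 1.1, 7.2]
opening: 20.5
```

```bash
python3 - <<'E'
from b import *
o=st();np.save('pics/w12_o.npy',o,allow_pickle=True);snap('wrist','w12')
E
```

```text
t 13.90 tcp [ 464.7 -327.    83. ] jaw -65.0 F [-1.1  1.1  7.2] T [0.2 0.2 0. ] open 20.5
```

View pics/w12.png

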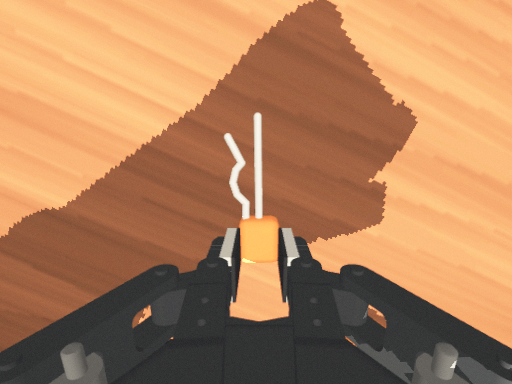

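>>> send_rows([
  {"x": 0, "y": 0, "z": 0, "yaw": 0, "claw": 0.35},
  {"x": 0, "y": 0, "z": 0, "yaw": 0, "claw": 0.35},
  {"x": 0, "y": -0.2, "z": 0, "yaw": 0, "claw": 0.35},
  {"x": 0, "y": -0.2, "z": 0, "yaw": 0, "claw": 1},
  {"x": 0, "y": -0.2, "z": 0, "yaw": 0, "claw": 1},
])

```text
time: 14.37
tcp_pos: [463.7, -326.7, 87.4]
tool_rot: [-1.57, -0.001, -1.134]
force: [-0.4, -0.5, -0.7]
opening: 4.5
```

>>> send_rows([
  {"x": 0, "y": 0, "z": 0, "yaw": 0, "claw": 1},
  {"x": 0, "y": 0, "z": 0, "yaw": 0, "claw": 1},
  {"x": 0, "y": 0, "z": 0, "yaw": 0, "claw": 1},
], squeeze=40)

```text
time: 14.62
tcp_pos: [463.4, -326.4, 86.8]
tool_rot: [-1.571, 0.0, -1.134]
force: [0.6, 0.3, -0.1]
opening: 0.2
```

```bash
python3 - <<'E'
from b import *
o=st();np.save('pics/w13_o.npy',o,allow_pickle=True);im,d=snap('wrist','w13')
cv2.imwrite('pics/w13z.png',cv2.resize(im[90:290,180:340],None,fx=3.5,fy=3.5,interpolation=cv2.INTER_CUBIC)[:,:,::-1])
R,t=Rt(o)
for z in(-4,0,4,8,12): print(z,proj('wrist',t+R@np.array([0,t[2]-14,z]),o)[0], proj('wrist',t+R@np.array([0,t[2]-7,z+69]),o)[0])
E
```

```text
t 14.62 tcp [ 463.4 -326.4   86.8] jaw -64.9 F [ 0.6  0.3 -0.1] T [ 0.  -0.  -0.1] open 0.2
-4 [259.5 248.9] [259.3 121.4]
0 [259.5 242.3] [259.3 113.4]
4 [259.5 235.6] [259.3 105.3]
8 [259.5 228.9] [259.3  97.2]
12 [259.5 222. ] [259.3  88.9]
```

View pics/w13z.png

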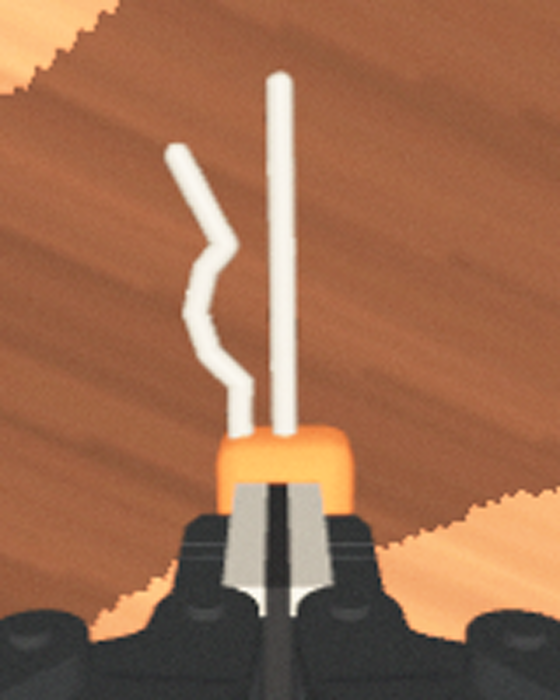

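>>> send_rows([
  {"x": 0, "y": -0.2, "z": 0, "yaw": 0, "claw": -0.1},
  {"x": 0, "y": -0.2, "z": 0.03, "yaw": 0, "claw": -0.1},
  {"x": 0, "y": -0.2, "z": 0.03, "yaw": 0, "claw": -0.1},
  {"x": 0, "y": 0.2, "z": 0.03, "yaw": 0, "claw": -0.1},
  {"x": 0, "y": 0.42, "z": 0.03, "yaw": 0, "claw": -0.1},
])

```text
time: 15.08
tcp_pos: [464.1, -325.9, 73.4]
tool_rot: [-1.571, 0.0, -1.134]
force: [0.1, -0.6, -0.8]
opening: 46.8
```

>>> send_rows([
  {"x": 0, "y": 0, "z": 0, "yaw": 0, "claw": -0.1},
  {"x": 0, "y": 0, "z": 0, "yaw": 0, "claw": 1},
  {"x": 0, "y": 0, "z": 0, "yaw": 0, "claw": 1},
  {"x": 0, "y": 0, "z": 0, "yaw": 0, "claw": 1},
  {"x": 0, "y": 0, "z": 0, "yaw": 0, "claw": 1},
], squeeze=40)

```text
time: 15.5
tcp_pos: [464.5, -326.2, 74.6]
tool_rot: [-1.571, -0.0, -1.134]
force: [0.5, -1.4, -0.3]
opening: 20.9
```

>>> send_rows([
  {"x": 0, "y": 0, "z": 0, "yaw": 0, "claw": 1},
  {"x": 0, "y": 0, "z": 0, "yaw": 0, "claw": 1},
])

```text
time: 15.67
tcp_pos: [464.3, -326.1, 74.5]
tool_rot: [-1.571, -0.0, -1.134]
force: [0.7, -0.3, -0.6]
opening: 20.8
```

```bash
python3 - <<'E'
from b import *
o=st();np.save('pics/w14_o.npy',o,allow_pickle=True);im,d=snap('wrist','w14')
cv2.imwrite('pics/w14z.png',cv2.resize(im[90:290,180:340],None,fx=3.5,fy=3.5,interpolation=cv2.INTER_CUBIC)[:,:,::-1])
R,t=Rt(o)
for z in(-4,0,4,8,12): print(z,proj('wrist',t+R@np.array([0,t[2]-14,z]),o)[0], proj('wrist',t+R@np.array([0,t[2]-7,z+69]),o)[0])
E
```

```text
t 15.67 tcp [ 464.3 -326.1   74.5] jaw -64.9 F [ 0.7 -0.3 -0.6] T [ 0.  0. -0.] open 20.8
-4 [259.5 259.5] [259.4 121.4]
0 [259.5 252.4] [259.4 112.8]
4 [259.5 245.3] [259.3 103.9]
8 [259.5 238.1] [259.3  95. ]
12 [259.5 230.7] [259.3  86. ]
```

View pics/w14z.png

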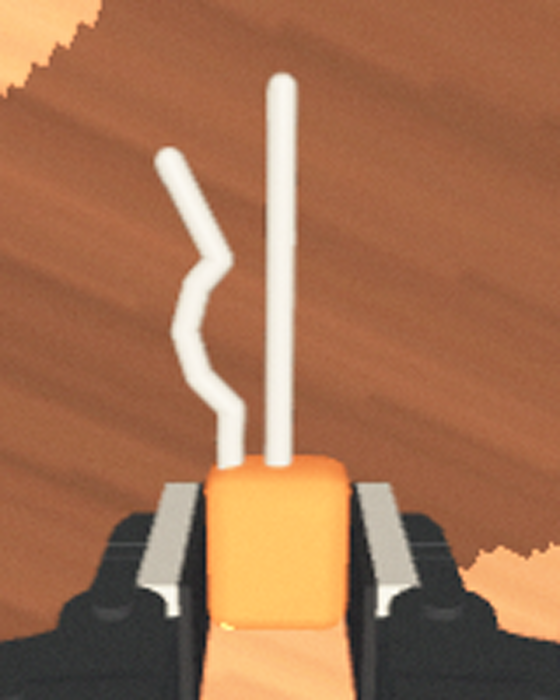

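```bash
python3 - <<'E'
from h import *
st()
for p in([-128,45,70],[-128,45,15],[-128,45,2]): 
    W=D0.w(p)+[0,0,67.5];print(p);go(W,-94)
E
```

```text
t 15.72 tcp [ 464.3 -326.1   74.5] jaw -64.9 F [ 0.1  0.5 -0.6] T [ 0.01 -0.01 -0.04] open 20.7
[-128, 45, 70]
go [439.9  77.8 152.5] x -12.541 y -2.605 z 4.964 yaw 5.810 dist 412 curjaw -64.9
[-128, 45, 15]
go [463.1  76.2 102.7] x -12.165 y -0.943 z 5.642 yaw 5.810 dist 403 curjaw -64.9
[-128, 45, 2]
go [468.6  75.8  90.9] x -12.076 y -0.550 z 5.802 yaw 5.810 dist 402 curjaw -64.9
```

>>> send_rows([
  {"x": 0, "y": -1, "z": 0, "yaw": 0, "claw": 1},
  {"x": 0, "y": -2.2, "z": 0, "yaw": 0, "claw": 1},
  {"x": -0.9, "y": -3.2, "z": 0.3, "yaw": 0, "claw": 1},
  {"x": -2, "y": -3.8, "z": 0.8, "yaw": 0, "claw": 1},
  {"x": -3.1, "y": -4, "z": 1.2, "yaw": 0, "claw": 1},
])

```text
time: 16.13
tcp_pos: [459.5, -226.6, 198.1]
tool_rot: [-1.566, -0.006, -1.136]
force: [1.2, 0.5, -0.3]
opening: 20.8
```

>>> send_rows([
  {"x": -1.2, "y": 0, "z": 0.48, "yaw": 0, "claw": 1},
  {"x": -2.4, "y": 0, "z": 0.96, "yaw": 0, "claw": 1},
  {"x": -3.6, "y": 0, "z": 1.44, "yaw": 0, "claw": 1},
  {"x": -4.8, "y": 0, "z": 1.92, "yaw": 0, "claw": 1},
  {"x": -6, "y": 0, "z": 2.4, "yaw": 0, "claw": 1},
])

```text
time: 16.55
tcp_pos: [446.0, -31.3, 194.7]
tool_rot: [-1.57, -0.001, -1.134]
force: [0.3, 0.4, -1.4]
opening: 21.3
```

>>> send_rows([
  {"x": -0.8, "y": 0, "z": 0.3, "yaw": 1.2, "claw": 1},
  {"x": -1.8, "y": 0.2, "z": 0.7, "yaw": 2.4, "claw": 1},
  {"x": -2.8, "y": 0.5, "z": 1.1, "yaw": 3.6, "claw": 1},
  {"x": -3.44, "y": 0.9, "z": 1.36, "yaw": 4.8, "claw": 1},
  {"x": -3.44, "y": 1.2, "z": 1.36, "yaw": 5.8, "claw": 1},
])

```text
time: 16.97
tcp_pos: [439.4, 83.2, 158.4]
tool_rot: [-1.57, 0.003, -1.637]
force: [-0.7, -0.7, -0.8]
opening: 20.6
```

>>> send_rows([
  {"x": 0, "y": 0, "z": 0, "yaw": 0, "claw": 1},
  {"x": 0, "y": 0, "z": 0, "yaw": 0, "claw": 1},
])

```text
time: 17.13
tcp_pos: [439.4, 77.6, 158.2]
tool_rot: [-1.572, -0.001, -1.637]
force: [-1.0, 0.3, 0.4]
opening: 20.5
```

```bash
python3 - <<'E'
from h import *
o=st();im,d=snap('wrist','w15');np.save('pics/w15_o.npy',o,allow_pickle=True)
for p in([-128,45,15],[-128,45,4],[-128,45,2]): 
    W=D0.w(p)+[0,0,67.5];print(p);go(W,-94)
R,t=Rt(o)
print(proj('wrist',t+R@np.array([0,67.5,69]),o))
for p in([-105,60,0],[-105,45,0],[-58,34,18],[35,0,43]):print(p,proj('wrist',D0.w(p),o)[0])
E
```

```text
t 17.13 tcp [439.4  77.6 158.2] jaw -93.8 F [-1.   0.3  0.4] T [ 0.06 -0.02 -0.01] open 20.5
[-128, 45, 15]
go [463.1  76.2 102.7] x -0.023 y 1.863 z 0.772 yaw 0.024 dist 61 curjaw -93.9
[-128, 45, 4]
go [467.7  75.9  92.7] x -0.023 y 2.196 z 0.927 yaw 0.024 dist 72 curjaw -93.9
[-128, 45, 2]
go [468.6  75.8  90.9] x -0.023 y 2.256 z 0.956 yaw 0.024 dist 74 curjaw -93.9
[[258.5521373  112.70504469]]
[-105, 60, 0] [236.88743479 141.83332672]
[-105, 45, 0] [258.43931155 141.86520751]
[-58, 34, 18] [278.82274657  81.42462021]
[35, 0, 43] [ 415.75874852 -211.09414725]
```

View pics/w15.png

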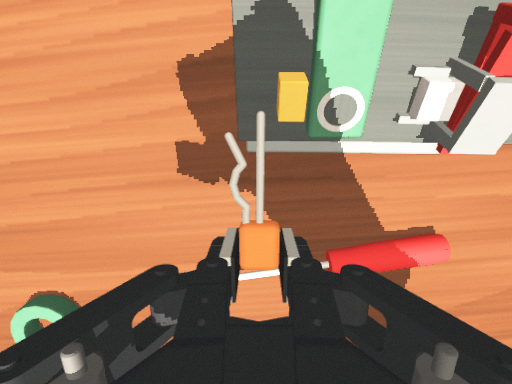

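>>> send_rows([
  {"x": -0.02, "y": 0.4, "z": 0.6, "yaw": 0, "claw": 1},
  {"x": -0.02, "y": 0.8, "z": 0.95, "yaw": 0, "claw": 1},
  {"x": -0.02, "y": 1.1, "z": 0.95, "yaw": 0, "claw": 1},
  {"x": -0.02, "y": 1.35, "z": 0.95, "yaw": 0, "claw": 1},
  {"x": -0.02, "y": 1.6, "z": 0.95, "yaw": 0, "claw": 1},
], squeeze=22)

```text
time: 17.6
tcp_pos: [467.8, 76.1, 110.4]
tool_rot: [-1.571, -0.0, -1.64]
force: [-3.7, 1.6, 4.7]
opening: 21.0
```

>>> send_rows([
  {"x": 0, "y": 0.2, "z": 0, "yaw": 0, "claw": 1},
  {"x": 0, "y": 0.4, "z": 0, "yaw": 0, "claw": 1},
  {"x": 0, "y": 0.55, "z": 0, "yaw": 0, "claw": 1},
  {"x": 0, "y": 0.65, "z": 0, "yaw": 0, "claw": 1},
  {"x": 0, "y": 0.65, "z": 0, "yaw": 0, "claw": 1},
])

```text
time: 18.02
tcp_pos: [468.5, 76.5, 90.7]
tool_rot: [-1.57, 0.0, -1.639]
force: [-1.2, 0.7, 3.6]
opening: 20.6
```

```bash
python3 - <<'E'
from h import *
o=st();im,d=snap('wrist','w16');np.save('pics/w16_o.npy',o,allow_pickle=True)
print(D0.l(Rt(o)[1]-[0,0,67.5]))
b,_=snap('side','s16');cv2.imwrite('pics/s16z.png',cv2.resize(b[130:260,195:325],None,fx=4,fy=4,interpolation=cv2.INTER_CUBIC)[:,:,::-1])
E
```

```text
t 18.02 tcp [468.5  76.5  90.7] jaw -93.9 F [-1.2  0.7  3.6] T [ 0.09 -0.16  0.03] open 20.6
[-128.19515926   45.63149986    1.82331031]
```

View pics/w16.png

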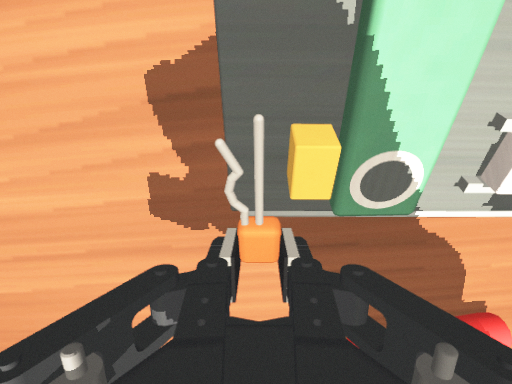

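View pics/s16z.png

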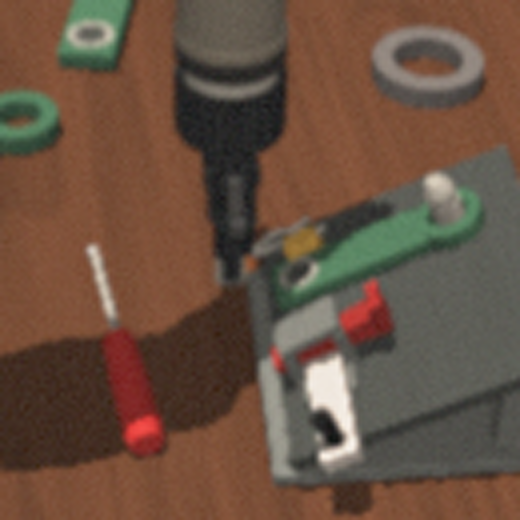

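```bash
cat > leg.py <<'E'
from h import *
import sys
np.set_printoptions(precision=1,suppress=True)
def leg(fn,rows,c0,half=8,thr=110):
    o=np.load(f'pics/{fn}_o.npy',allow_pickle=True).item();z=np.load(f'pics/{fn}.npz');d=z['d'];im=z['im'].astype(int)
    out=[]
    for y in rows:
        best=None
        for u in range(int(c0)-half,int(c0)+half):
            if d[y,u]>0 and (best is None or d[y,u]<best[0]): best=(d[y,u],u)
        us=[u for u in range(int(c0)-half,int(c0)+half) if 0<d[y,u]<best[0]+1.2]
        out.append((y,np.mean(us),best[0]))
    out=np.array(out);P=unproj('wrist',out[:,[1,0]],out[:,2],o)
    return o,out,P
if __name__=='__main__':
    fn=sys.argv[1];r0,r1,c0=map(int,sys.argv[2:5])
    o,out,P=leg(fn,range(r0,r1,8),c0)
    L=D0.l(P)
    for a,b,w in zip(out,L,P):print(a,b,w)
    k=np.polyfit(np.hypot(P[:,0]-P[-1,0],P[:,1]-P[-1,1])*np.sign(P[:,0]-P[-1,0]),P[:,2],1);print('leg slope deg',np.degrees(np.arctan(k[0])))
E
python3 leg.py w16 122 216 259; python3 - <<'E'
from h import *
np.set_printoptions(precision=1,suppress=True)
o=np.load('pics/w16_o.npy',allow_pickle=True).item();d=np.load('pics/w16.npz')['d']
uv=np.array([[270,130],[275,160],[270,190],[275,205]]);P=unproj('wrist',uv,d[uv[:,1],uv[:,0]],o);print(D0.l(P))
E
```

```text
[122.  256.4 101.7] [-56.   46.4   3.2] [533.3  72.8  54.9]
[130.  258.8 103.6] [-59.1  45.6   3.3] [530.3  72.1  53.7]
[138.  257.7 106.1] [-62.6  46.    2.9] [527.3  72.7  51.9]
[146.  259.2 107.9] [-65.8  45.4   3.4] [524.2  72.4  51. ]
[154.  257.7 110.2] [-69.5  46.    3.4] [521.   73.2  49.5]
[162.  259.  113.1] [-73.5  45.5   3. ] [517.4  72.9  47.4]
[170.  257.8 115.5] [-77.4  46.    3.1] [513.9  73.7  45.8]
[178.  258.6 118.3] [-81.6  45.7   3.1] [510.2  73.6  44. ]
[186.  258.2 121.1] [-85.9  45.9   3. ] [506.2  74.1  42.1]
[194.  258.8 123.5] [-90.1  45.6   3.5] [502.3  74.1  40.8]
[202.  258.  126.9] [-95.1  46.    3.2] [497.9  74.8  38.4]
[210.  258.7 129.5] [-99.6  45.7   3.6] [493.6  74.8  36.9]
leg slope deg 24.727337600222658
[[ -61.9   41.1   -2.2]
 [ -75.4   38.7   -1.4]
 [ -91.7   40.4   -1.3]
 [-101.3   37.8   -1.7]]
```

>>> send_rows([
  {"x": 0, "y": 0, "z": 0, "yaw": 0, "claw": 1},
  {"x": 0, "y": 0, "z": 0, "yaw": 0, "claw": 1},
  {"x": 0, "y": -0.8, "z": -0.37, "yaw": 0, "claw": 1},
  {"x": 0, "y": -1.6, "z": -0.75, "yaw": 0, "claw": 1},
  {"x": 0, "y": -2.2, "z": -1.0, "yaw": 0, "claw": 1},
], squeeze=60)

```text
time: 18.53
tcp_pos: [436.9, 78.2, 157.3]
tool_rot: [-1.573, -0.001, -1.64]
force: [0.4, -0.3, -0.7]
opening: 20.2
```

```bash
python3 - <<'E'
from h import *
o=st()
for p in([-62,0,75],[-62,0,45],[-62,0,27.8]): 
    W=D0.w(p)+[0,0,67.5];print(p);go(W,-94)
E
```

```text
t 18.53 tcp [436.9  78.2 157.3] jaw -94.0 F [ 0.4 -0.3 -0.7] T [ 0.01 -0.01 -0.04] open 20.2
[-62, 0, 75]
go [494.3  28.9 185. ] x 1.507 y -0.925 z 2.022 yaw 0.008 dist 81 curjaw -94.0
[-62, 0, 45]
go [507.   28.  157.8] x 1.506 y -0.020 z 2.447 yaw 0.008 dist 86 curjaw -94.0
[-62, 0, 27.8]
go [514.2  27.5 142.2] x 1.506 y 0.499 z 2.690 yaw 0.008 dist 94 curjaw -94.0
```

>>> send_rows([
  {"x": 0.8, "y": -0.6, "z": 1.0, "yaw": 0, "claw": 1},
  {"x": 1.5, "y": -0.92, "z": 2.0, "yaw": 0, "claw": 1},
  {"x": 1.5, "y": -0.5, "z": 2.2, "yaw": 0, "claw": 1},
  {"x": 1.5, "y": 0, "z": 2.45, "yaw": 0, "claw": 1},
  {"x": 1.5, "y": 0, "z": 2.45, "yaw": 0, "claw": 1},
])

```text
time: 18.95
tcp_pos: [507.8, 27.3, 154.5]
tool_rot: [-1.575, -0.001, -1.642]
force: [-1.4, 1.1, -1.3]
opening: 20.4
```

>>> send_rows([
  {"x": 0, "y": 0.25, "z": 0.12, "yaw": 0, "claw": 1},
  {"x": 0, "y": 0.5, "z": 0.24, "yaw": 0, "claw": 1},
  {"x": 0, "y": 0.5, "z": 0.24, "yaw": 0, "claw": 1},
  {"x": 0, "y": 0.5, "z": 0.24, "yaw": 0, "claw": 1},
])

```text
time: 19.28
tcp_pos: [515.3, 28.3, 141.5]
tool_rot: [-1.572, -0.0, -1.639]
force: [0.4, 0.0, -0.7]
opening: 20.1
```

```bash
python3 - <<'E'
from h import *
o=st();im,d=snap('wrist','w17');np.save('pics/w17_o.npy',o,allow_pickle=True)
print(D0.l(Rt(o)[1]-[0,0,67.5]))
for p in([-62,0,27.8],[-46,0,27.8],[2,0,27.8]): 
    W=D0.w(p)+[0,0,67.5];print(p);go(W,-94)
cv2.imwrite('pics/w17z.png',cv2.resize(im[0:200,180:340],None,fx=3.6,fy=3,interpolation=cv2.INTER_CUBIC)[:,:,::-1])
E
python3 leg.py w17 122 216 259
```

```text
t 19.28 tcp [515.3  28.3 141.5] jaw -93.9 F [ 0.4  0.  -0.7] T [-0.    0.01 -0.06] open 20.1
[-61.41286415   0.80543375  26.74995343]
[-62, 0, 27.8]
go [514.2  27.5 142.2] x 0.028 y -0.011 z -0.039 yaw 0.017 dist 1 curjaw -93.9
[-46, 0, 27.8]
go [528.7  26.5 149. ] x 0.029 y -0.237 z 0.444 yaw 0.017 dist 15 curjaw -93.9
[2, 0, 27.8]
go [572.1  23.5 169.2] x 0.031 y -0.914 z 1.894 yaw 0.017 dist 63 curjaw -93.9
[122.  258.4 103.4] [ 9.9  0.9 26.4] [579.9  23.9 103.8]
[130.  258.  105.3] [ 6.8  1.1 26.6] [577.   24.2 102.6]
[138.  258.7 107.2] [ 3.5  0.8 26.9] [573.9  24.2 101.6]
[146.  258.7 109.6] [-0.1  0.8 26.7] [570.7  24.4  99.9]
[154.  258.5 111.9] [-3.7  0.9 26.8] [567.4  24.7  98.4]
[162.  257.5 114.5] [-7.6  1.3 26.7] [564.   25.4  96.7]
[170.  259.  115.7] [-10.8   0.7  27.9] [560.5  25.   96.4]
[178.  259.5 118.2] [-14.8   0.5  28. ] [556.8  25.   94.8]
[186.  258.3 122. ] [-19.8   1.   27.2] [552.7  25.8  92. ]
[194.  258.  124.9] [-24.3   1.1  27.3] [548.6  26.3  90.1]
[202.  258.  127.5] [-28.8   1.1  27.6] [544.4  26.6  88.6]
[210.  259.  130.3] [-33.5   0.7  28. ] [539.9  26.4  86.9]
leg slope deg 23.167404774143826
```

View pics/w17z.png

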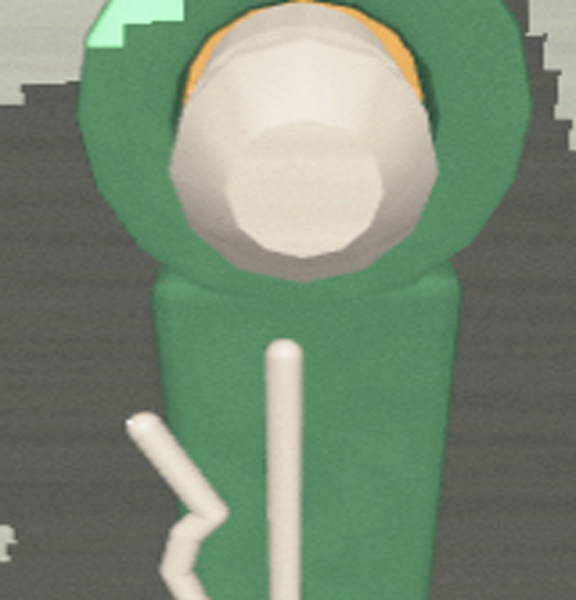

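```bash
python3 - <<'E'
from b import *
o=np.load('pics/w17_o.npy',allow_pickle=True).item();z=np.load('pics/w17.npz');d=z['d'];im=z['im']
v,u=np.mgrid[0:98,215:320];v=v.ravel();u=u.ravel();P=unproj('wrist',np.c_[u,v],d[v,u],o);L=D0.l(P)
hsv=cv2.cvtColor(im,cv2.COLOR_RGB2HSV)[v,u]
k=(hsv[:,1]<70)&(L[:,2]>24)&(L[:,2]<47);Q=L[k];print(len(Q))
for a,b in((24,30),(30,34),(34,36),(36,38),(38,40),(40,42),(42,46)):
    q=Q[(Q[:,2]>=a)&(Q[:,2]<b)]
    if len(q)>5:print(a,b,len(q),'x',np.percentile(q[:,0],[1,99]),'y',np.percentile(q[:,1],[1,99]),np.percentile(q[:,1],[1,99]).mean())
go(D0.w([-46,-1,29.5])+[0,0,67.5],-94)
E
```

```text
4721
24 30 71 x [41.1 45.7] y [-9.2  8.1] -0.5529238549722884
30 34 106 x [38.7 45.8] y [-10.1   8.3] -0.9090210020266349
34 36 460 x [24.1 45.6] y [-11.4   9.8] -0.8101465183098622
36 38 886 x [25.  45.2] y [-10.8   9.2] -0.7850929624633531
38 40 884 x [26.3 43.9] y [-9.4  7.8] -0.7964314914763277
40 42 1216 x [27.7 42.4] y [-7.8  6.3] -0.773917401136829
42 46 1098 x [29.1 41.1] y [-6.5  5. ] -0.7289869862919134
go [527.9  25.6 150.5] x 0.062 y -0.288 z 0.420 yaw 0.017 dist 15 curjaw -93.9
```

>>> send_rows([
  {"x": 0.03, "y": -0.05, "z": -0.03, "yaw": 0, "claw": 1},
  {"x": 0.06, "y": -0.15, "z": 0.1, "yaw": 0, "claw": 1},
  {"x": 0.06, "y": -0.16, "z": 0.15, "yaw": 0, "claw": 1},
  {"x": 0.06, "y": -0.16, "z": 0.15, "yaw": 0, "claw": 1},
  {"x": 0.06, "y": -0.16, "z": 0.15, "yaw": 0, "claw": 1},
])

```text
time: 19.75
tcp_pos: [520.4, 25.9, 147.0]
tool_rot: [-1.57, -0.0, -1.64]
force: [-0.2, 0.7, -0.5]
opening: 20.1
```

```bash
cat > ck.py <<'E'
from b import *
from leg import leg
fn=sys.argv[1]
o=st();im,d=snap('wrist',fn);np.save(f'pics/{fn}_o.npy',o,allow_pickle=True)
print('tool deck',D0.l(Rt(o)[1]-[0,0,67.5]))
v,u=np.mgrid[0:115,205:330];v=v.ravel();u=u.ravel();P=unproj('wrist',np.c_[u,v],d[v,u],o);L=D0.l(P)
hsv=cv2.cvtColor(im,cv2.COLOR_RGB2HSV)[v,u]
k=(hsv[:,1]<70)&(L[:,2]>34)&(L[:,2]<42);Q=L[k]
for a,b in((34,37),(37,39),(39,42)):
    q=Q[(Q[:,2]>=a)&(Q[:,2]<b)]
    if len(q)>5:print('stud y',np.percentile(q[:,1],[1,99]).mean(),'x',np.percentile(q[:,0],[1,99]))
_,out,P=leg(fn,range(int(sys.argv[2]),216,12),259);Ld=D0.l(P)
print('leg',Ld);h=np.hypot(P[:,0]-P[-1,0],P[:,1]-P[-1,1]);print('slope',np.degrees(np.arctan(np.polyfit(h,P[:,2],1)[0])))
cv2.imwrite(f'pics/{fn}z.png',cv2.resize(im[0:260,170:350],None,fx=3,fy=2.3,interpolation=cv2.INTER_CUBIC)[:,:,::-1])
E
python3 ck.py w18 122
```

```text
t 19.75 tcp [520.4  25.9 147. ] jaw -94.0 F [-0.2  0.7 -0.5] T [-0.  0.  0.] open 20.1
tool deck [-54.2  -1.2  29.5]
stud y -0.8126519305739555 x [24.6 45.6]
stud y -0.7974407825047738 x [26.1 44.6]
stud y -0.7177089452894316 x [27.5 43. ]
leg [[ 17.2  -1.   29.1]
 [ 12.4  -1.2  29.5]
 [  7.7  -1.   30.3]
 [  1.6  -1.3  29.5]
 [ -3.6  -1.2  30.6]
 [-10.   -1.2  30.3]
 [-16.5  -2.1  30.7]
 [-24.   -1.4  30.4]]
slope 23.1920693331822
```

View pics/w18z.png

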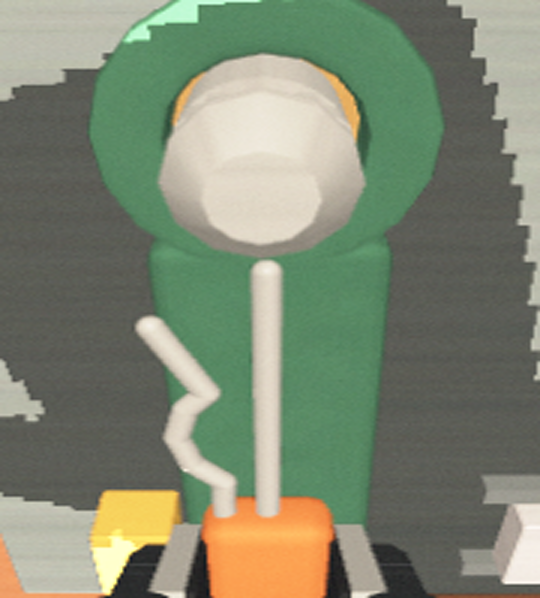

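>>> send_rows([
  {"x": -0.01, "y": -0.05, "z": 0.1, "yaw": 0, "claw": 1},
  {"x": -0.01, "y": -0.1, "z": 0.2, "yaw": 0, "claw": 1},
  {"x": -0.01, "y": -0.14, "z": 0.3, "yaw": 0, "claw": 1},
  {"x": -0.01, "y": -0.17, "z": 0.36, "yaw": 0, "claw": 1},
  {"x": -0.01, "y": -0.17, "z": 0.36, "yaw": 0, "claw": 1},
])

```text
time: 20.22
tcp_pos: [531.7, 25.5, 152.1]
tool_rot: [-1.57, 0.0, -1.64]
force: [-0.4, 0.0, -0.4]
opening: 20.2
```

```bash
python3 ck.py w19 130
```

```text
t 20.22 tcp [531.7  25.5 152.1] jaw -94.0 F [-0.4  0.  -0.4] T [-0. -0. -0.] open 20.2
tool deck [-41.9  -0.8  29.3]
stud y -0.58193397162644 x [35.8 45.6]
stud y -0.6526170859408715 x [36.6 44.8]
stud y -0.5000568944696067 x [37.5 43.2]
leg [[ 33.2  -0.9  42.7]
 [ 27.2  -0.6  39.9]
 [ 15.8  -0.8  29.3]
 [ 10.6  -0.8  30.1]
 [  4.4  -0.4  30. ]
 [ -1.8   0.4  30.5]
 [ -9.   -0.6  30.3]
 [-16.7  -0.9  30.3]]
slope 37.06086160680774
```

View pics/w19z.png

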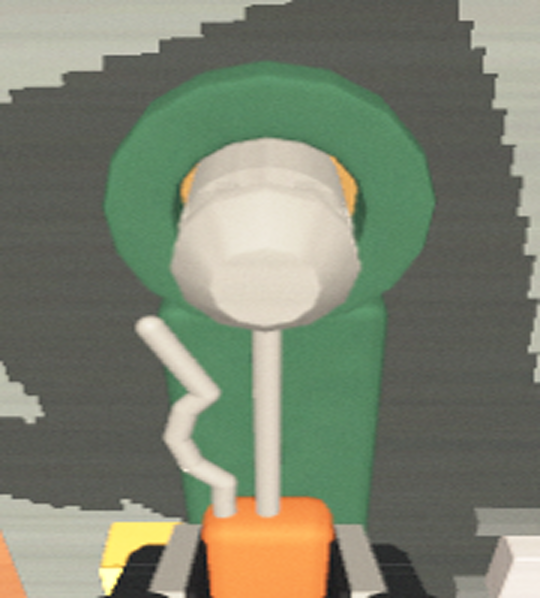

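>>> send_rows([
  {"x": 0, "y": -0.04, "z": 0.1, "yaw": 0, "claw": 1},
  {"x": 0, "y": -0.08, "z": 0.2, "yaw": 0, "claw": 1},
  {"x": 0, "y": -0.12, "z": 0.3, "yaw": 0, "claw": 1},
  {"x": 0, "y": -0.16, "z": 0.4, "yaw": 0, "claw": 1},
  {"x": 0, "y": -0.19, "z": 0.46, "yaw": 0, "claw": 1},
], squeeze=80)

```text
time: 20.68
tcp_pos: [545.3, 24.5, 157.7]
tool_rot: [-1.57, 0.0, -1.64]
force: [0.1, -0.9, -0.5]
opening: 19.6
```

```bash
python3 ck.py w20 175
```

```text
t 20.68 tcp [545.3  24.5 157.7] jaw -94.0 F [ 0.1 -0.9 -0.5] T [ 0.  -0.  -0.1] open 19.6
tool deck [-27.1  -0.9  28.7]
leg [[30.3 -0.9 42.7]
 [14.  -0.7 29.2]
 [ 7.4 -0.6 29.5]
 [ 0.  -0.6 29.6]]
slope 47.681311552127355
```

View pics/w20z.png

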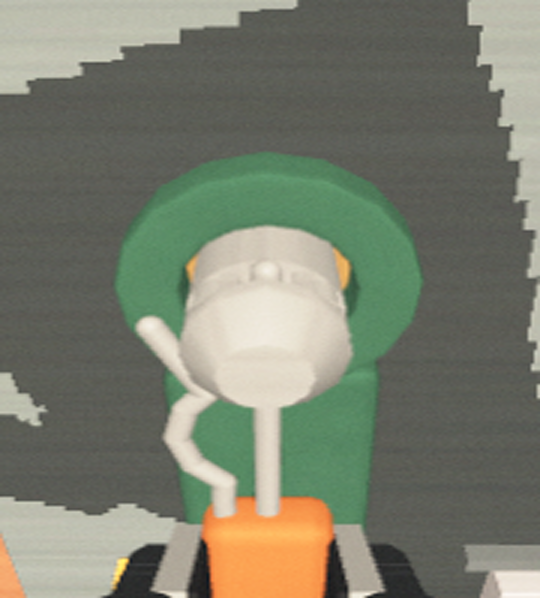

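>>> send_rows([
  {"x": 0, "y": -0.04, "z": 0.1, "yaw": 0, "claw": 1},
  {"x": 0, "y": -0.08, "z": 0.2, "yaw": 0, "claw": 1},
  {"x": 0, "y": -0.12, "z": 0.29, "yaw": 0, "claw": 1},
  {"x": 0, "y": -0.15, "z": 0.37, "yaw": 0, "claw": 1},
])

```text
time: 21.07
tcp_pos: [555.2, 24.5, 161.7]
tool_rot: [-1.573, 0.001, -1.639]
force: [-3.0, 1.7, -2.4]
opening: 19.6
```

>>> send_rows([
  {"x": 0, "y": -0.04, "z": 0.1, "yaw": 0, "claw": 1},
  {"x": 0, "y": -0.08, "z": 0.2, "yaw": 0, "claw": 1},
  {"x": 0, "y": -0.12, "z": 0.27, "yaw": 0, "claw": 1},
  {"x": 0, "y": -0.12, "z": 0.27, "yaw": 0, "claw": 1},
])

```text
time: 21.4
tcp_pos: [565.9, 22.7, 166.6]
tool_rot: [-1.566, -0.0, -1.64]
force: [1.4, -1.0, 0.5]
opening: 20.1
```

```bash
python3 ck.py w21 200
```

```text
t 21.40 tcp [565.9  22.7 166.6] jaw -94.0 F [ 1.4 -1.   0.5] T [ 0.1 -0.4  0. ] open 20.1
tool deck [-4.6 -1.2 28. ]
leg [[41.3 -1.2 42.5]
 [35.4 -0.9 43.1]]
slope 19.613609422539426
```

View pics/w21z.png

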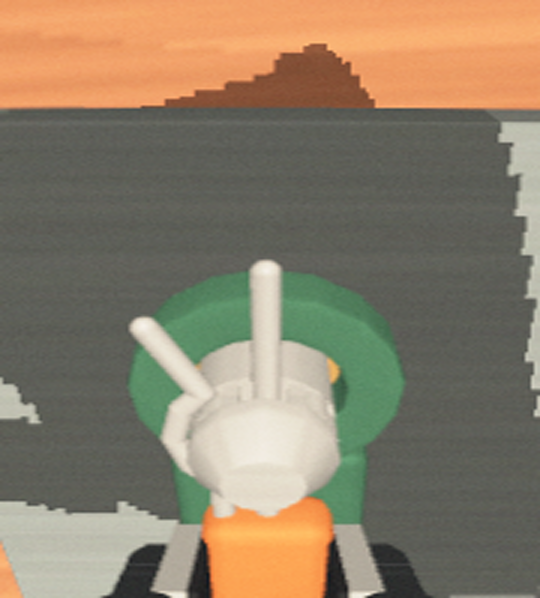

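>>> send_rows([
  {"x": 0, "y": -0.03, "z": 0.05, "yaw": 0, "claw": 1},
  {"x": 0, "y": -0.03, "z": 0.07, "yaw": 0, "claw": 1},
  {"x": 0, "y": -0.03, "z": 0.07, "yaw": 0, "claw": 1},
])

```text
time: 21.7
tcp_pos: [566.3, 22.7, 166.7]
tool_rot: [-1.57, -0.0, -1.64]
force: [0.7, 0.2, 0.9]
opening: 19.9
```

>>> send_rows([
  {"x": 0, "y": 0, "z": 0, "yaw": 0, "claw": 0},
  {"x": 0, "y": 0, "z": 0, "yaw": 0, "claw": 0},
  {"x": 0, "y": -0.5, "z": -0.1, "yaw": 0, "claw": 0},
  {"x": 0, "y": -1.5, "z": -0.5, "yaw": 0, "claw": 0},
  {"x": 0, "y": -2.5, "z": -1, "yaw": 0, "claw": 0},
])

```text
time: 22.12
tcp_pos: [535.0, 24.7, 241.0]
tool_rot: [-1.574, -0.0, -1.64]
force: [1.3, 0.2, 0.3]
opening: 43.0
```

>>> send_rows([
  {"x": 0, "y": -0.3, "z": -0.3, "yaw": 0, "claw": 0},
  {"x": 0, "y": -0.3, "z": -0.3, "yaw": 0, "claw": 0},
])

```text
time: 22.28
tcp_pos: [526.8, 25.9, 253.2]
tool_rot: [-1.567, -0.001, -1.64]
force: [0.5, 0.1, 0.1]
opening: 42.7
```

```bash
python3 - <<'E'
from b import *
o=st();im,d=snap('wrist','w22');np.save('pics/w22_o.npy',o,allow_pickle=True)
cv2.imwrite('pics/w22z.png',cv2.resize(im[0:240,130:390],None,fx=2.6,fy=2.4,interpolation=cv2.INTER_CUBIC)[:,:,::-1])
for q in('clip_seat','stud_hole','clip_grip','bar_knob','wedge_tab','stop_face'):
  for x in r.mark_of(q,'wrist')[:2]:
    uv=np.array(x['centre']);ui=uv.round().astype(int).clip(0,[511,383]);print(q,round(x['p'],2),uv,D0.l(unproj('wrist',uv,d[ui[1],ui[0]],o))[0])
E
```

```text
t 22.28 tcp [526.8  25.9 253.2] jaw -93.9 F [0.5 0.1 0.1] T [-0.  -0.1  0.1] open 42.7
clip_seat 0.68 [507.6 289.6] [-215.4 -336.    24.7]
clip_seat 0.61 [260.2 109.3] [39.4 -1.7 42.3]
stud_hole 0.96 [257.8 107.8] [40.1 -0.2 41.5]
clip_grip 0.78 [483.7 309.2] [-236.5 -303.7   40.5]
clip_grip 0.71 [259.5 149.7] [ 0.2 -1.3 28. ]
bar_knob 0.71 [421.2 214.8] [ -67.6 -154.8   32.1]
bar_knob 0.66 [262.7 105.4] [41.  -3.4 39.7]
wedge_tab 0.86 [354.7 171.8] [-18.4 -80.1  31.8]
wedge_tab 0.43 [258.7 107.7] [40.3 -0.8 41.9]
stop_face 0.93 [241.2 199.9] [-78.5  17.8  -2.3]
stop_face 0.73 [261.7 107.6] [40.6 -2.7 42.4]
```

View pics/w22z.png

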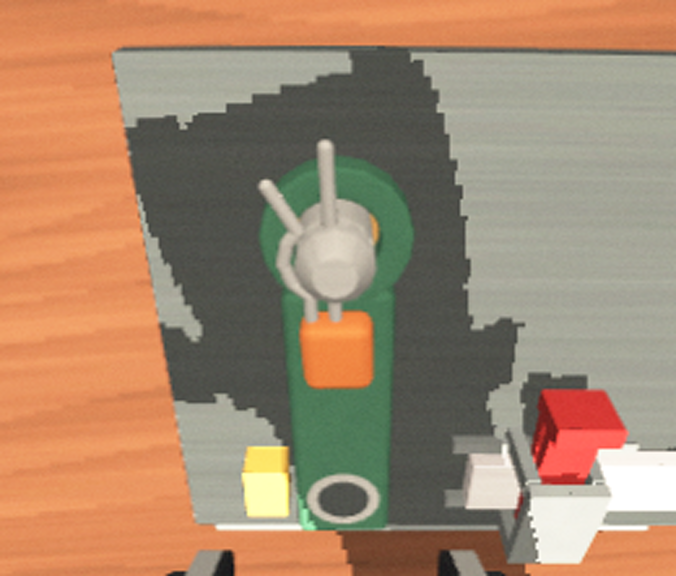

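```bash
python3 - <<'E'
from b import *
o=np.load('pics/w22_o.npy',allow_pickle=True).item();z=np.load('pics/w22.npz');d=z['d'];im=z['im']
v,u=np.mgrid[50:185,215:300];v=v.ravel();u=u.ravel();P=unproj('wrist',np.c_[u,v],d[v,u],o);L=D0.l(P);hsv=cv2.cvtColor(im,cv2.COLOR_RGB2HSV)[v,u]
lg=(hsv[:,1]<70)&(abs(L[:,2]-29)<4)&(L[:,0]>48)
q=L[lg];print('legs beyond stud',np.percentile(q,[1,99],axis=0))
q2=q[abs(q[:,1])<5];print('straight',np.percentile(q2,[1,50,99],axis=0));q3=q[q[:,1]>6];print('sprung',np.percentile(q3,[1,50,99],axis=0))
st_=(hsv[:,1]<70)&(L[:,2]>37)&(L[:,2]<41)&(L[:,0]<50);print('stud',np.percentile(L[st_],[1,99],axis=0))
g=(hsv[:,1]>120)&(hsv[:,0]<20)&(L[:,2]>28)&(L[:,2]<40)&(L[:,0]<25);print('grip',np.percentile(L[g],[1,50,99],axis=0))
E
```

```text
legs beyond stud [[48.2 -0.3 28.4]
 [68.3 18.2 32.9]]
straight [[48.4 -0.3 29.2]
 [58.2  1.7 31.3]
 [68.6  3.6 32.9]]
sprung [[48.1 11.2 28.2]
 [53.3 14.8 30. ]
 [57.6 18.3 31.7]]
stud [[26.6 -9.8 37. ]
 [44.1  8.7 41. ]]
grip [[ -7.3 -10.4  28. ]
 [  5.2  -1.7  28.9]
 [ 12.4   8.5  30.8]]
```

```bash
python3 - <<'E'
from h import *
st()
for p in([-4.5,-1,50],[-4.5,-1,28]): go(D0.w(p)+[0,0,67.5],-94)
E
```

```text
t 22.63 tcp [526.9  25.6 249.2] jaw -94.0 F [ 0.2  0.7 -0.4] T [-0.01  0.    0.02] open 42.5
go [556.8  23.6 186.6] x -0.001 y 2.083 z 1.004 yaw 0.009 dist 69 curjaw -94.0
go [566.1  22.9 166.7] x -0.001 y 2.747 z 1.315 yaw 0.009 dist 91 curjaw -94.0
```

>>> send_rows([
  {"x": 0, "y": 1, "z": 0.5, "yaw": 0, "claw": 0},
  {"x": 0, "y": 2.08, "z": 1.0, "yaw": 0, "claw": 0},
  {"x": 0, "y": 2.5, "z": 1.2, "yaw": 0, "claw": 0},
  {"x": 0, "y": 2.73, "z": 1.31, "yaw": 0, "claw": 0},
  {"x": 0, "y": 2.73, "z": 1.31, "yaw": 0, "claw": 0},
])

```text
time: 23.05
tcp_pos: [565.7, 22.9, 166.3]
tool_rot: [-1.575, -0.0, -1.64]
force: [-0.2, -0.7, 0.3]
opening: 42.6
```

>>> send_rows([
  {"x": 0, "y": 0, "z": 0, "yaw": 0, "claw": 1},
  {"x": 0, "y": 0, "z": 0, "yaw": 0, "claw": 1},
  {"x": 0, "y": 0, "z": 0, "yaw": 0, "claw": 1},
  {"x": 0, "y": 0, "z": 0, "yaw": 0, "claw": 1},
], squeeze=40)

```text
time: 23.38
tcp_pos: [566.5, 23.2, 169.7]
tool_rot: [-1.569, 0.0, -1.64]
force: [-0.4, 0.8, -0.0]
opening: 20.2
```

>>> send_rows([
  {"x": 0, "y": -0.02, "z": 0.04, "yaw": 0, "claw": 1},
  {"x": 0, "y": -0.04, "z": 0.08, "yaw": 0, "claw": 1},
  {"x": 0, "y": -0.04, "z": 0.08, "yaw": 0, "claw": 1},
  {"x": 0, "y": -0.04, "z": 0.08, "yaw": 0, "claw": 1},
])

```text
time: 23.72
tcp_pos: [568.3, 22.9, 170.2]
tool_rot: [-1.572, -0.0, -1.64]
force: [-3.4, -0.5, 4.7]
opening: 20.4
```

```bash
python3 - <<'E'
from b import *
o=st();im,d=snap('wrist','w23');np.save('pics/w23_o.npy',o,allow_pickle=True)
print('tool deck',D0.l(Rt(o)[1]-[0,0,67.5]))
v,u=np.mgrid[50:240,200:330];v=v.ravel();u=u.ravel();P=unproj('wrist',np.c_[u,v],d[v,u],o);L=D0.l(P);hsv=cv2.cvtColor(im,cv2.COLOR_RGB2HSV)[v,u]
lg=(hsv[:,1]<70)&(abs(L[:,2]-29)<4)&(L[:,0]>48)
q=L[lg]
q2=q[abs(q[:,1])<5];print('straight',np.percentile(q2,[0,50,100],axis=0));q3=q[q[:,1]>6];print('sprung',np.percentile(q3,[0,50,100],axis=0))
st_=(hsv[:,1]<70)&(L[:,2]>37)&(L[:,2]<41)&(L[:,0]<50);print('stud',np.percentile(L[st_],[1,99],axis=0))
g=(hsv[:,1]>120)&(hsv[:,0]<20)&(L[:,2]>28)&(L[:,2]<40)&(L[:,0]<25);print('grip',np.percentile(L[g],[0,50,100],axis=0))
cv2.imwrite('pics/w23z.png',cv2.resize(im[60:260,170:350],None,fx=3,fy=3,interpolation=cv2.INTER_CUBIC)[:,:,::-1])
E
```

```text
t 23.72 tcp [568.3  22.9 170.2] jaw -93.9 F [-3.4 -0.5  4.7] T [ 0.1  0.7 -0. ] open 20.4
tool deck [-1.  -0.9 30.2]
straight [[48.  -1.5 28.3]
 [60.4  0.9 31.2]
 [70.8  3.1 33. ]]
sprung [[48.1  8.8 27.1]
 [54.4 13.8 29.8]
 [60.2 18.  31.5]]
stud [[ 13.5 -15.5  37.1]
 [ 44.4  13.9  41. ]]
grip [[  2.6 -10.9  28. ]
 [  9.4  -1.5  29. ]
 [ 14.9   9.4  31.5]]
```

View pics/w23z.png

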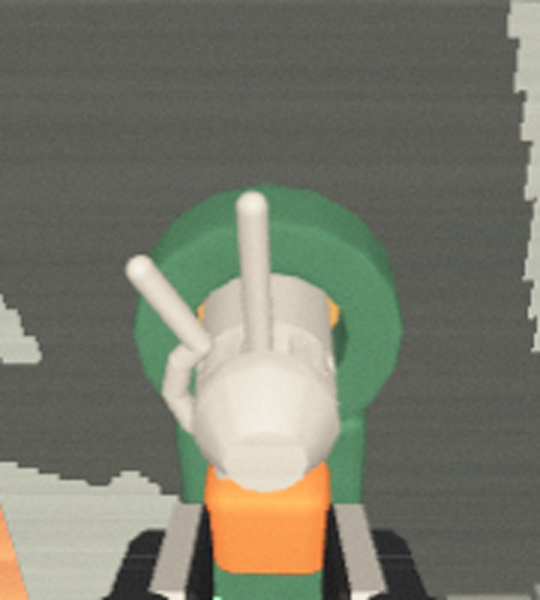

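>>> send_rows([
  {"x": 0, "y": 0, "z": 0, "yaw": 0, "claw": 0},
  {"x": 0, "y": 0, "z": 0, "yaw": 0, "claw": 0},
  {"x": 0, "y": -0.5, "z": -0.1, "yaw": 0, "claw": 0},
  {"x": 0, "y": -1.5, "z": -0.5, "yaw": 0, "claw": 0},
  {"x": 0, "y": -2.5, "z": -1, "yaw": 0, "claw": 0},
])

```text
time: 24.18
tcp_pos: [538.7, 24.8, 244.5]
tool_rot: [-1.572, 0.0, -1.64]
force: [0.3, 0.4, -0.6]
opening: 42.9
```

>>> send_rows([
  {"x": 1.2, "y": 0, "z": -0.3, "yaw": 0, "claw": 0},
  {"x": 2.4, "y": 0, "z": -0.6, "yaw": 0, "claw": 0},
  {"x": 3.6, "y": 0, "z": -1, "yaw": 0, "claw": 0},
  {"x": 4.8, "y": 0, "z": -1.5, "yaw": 0, "claw": 0},
  {"x": 4.8, "y": 0, "z": -2, "yaw": 0, "claw": 0},
])

```text
time: 24.6
tcp_pos: [467.5, -122.9, 244.8]
tool_rot: [-1.57, -0.005, -1.651]
force: [0.1, -1.4, 0.3]
opening: 42.4
```

>>> send_rows([
  {"x": 0, "y": 0, "z": 0, "yaw": 0, "claw": 0},
  {"x": 0, "y": 0, "z": 0, "yaw": 0, "claw": 0},
])

```text
time: 24.77
tcp_pos: [469.1, -114.7, 244.9]
tool_rot: [-1.569, -0.0, -1.64]
force: [1.0, 0.2, -0.3]
opening: 42.6
```

```bash
python3 - <<'E'
from b import *
o=st();im,d=snap('wrist','w24');np.save('pics/w24_o.npy',o,allow_pickle=True)
v,u=np.nonzero(d>0);P=unproj('wrist',np.c_[u,v],d[v,u],o);L=D0.l(P);h=cv2.cvtColor(im,cv2.COLOR_RGB2HSV)[v,u]
b=(abs(L[:,0]+70)<25)&(L[:,1]<-100)&(L[:,1]>-190)&(L[:,2]>34)&(L[:,2]<50);q=L[b];print('knob top',len(q),np.percentile(q,[1,50,99],axis=0))
b=(abs(L[:,0]+70)<25)&(L[:,1]<-120)&(L[:,1]>-190)&(L[:,2]>17)&(L[:,2]<34);q=L[b];print('knob side',len(q),np.percentile(q,[1,50,99],axis=0))
b=(abs(L[:,0]+70)<9)&(L[:,1]>-66)&(L[:,1]<-22)&(L[:,2]>7);q=L[b];print('bar end',len(q),np.percentile(q,[1,50,99],axis=0))
b=(abs(L[:,1]+80)<16)&(L[:,0]>-48)&(L[:,0]<5)&(L[:,2]>12)&(L[:,2]<50);q=L[b];print('tab',len(q),np.percentile(q,[1,50,99],axis=0))
for x in r.mark_of('bar_knob','wrist')[:2]:print(x['p'],x['centre'])
E
```

```text
t 24.77 tcp [ 469.1 -114.7  244.9] jaw -94.0 F [ 1.   0.2 -0.3] T [ 0. -0.  0.] open 42.6
knob top 209 [[ -76.  -165.6   34.7]
 [ -68.2 -159.5   39.4]
 [ -63.4 -152.9   40.6]]
knob side 162 [[ -69.2 -166.    17.3]
 [ -64.5 -158.9   25.9]
 [ -63.2 -153.    33.9]]
bar end 66 [[-78.4 -56.1   7.2]
 [-70.4 -53.6  12.2]
 [-61.5 -22.   13.5]]
tab 1264 [[-48.  -92.7  15.9]
 [-24.1 -82.3  29.6]
 [-18.6 -69.1  42.6]]
0.98 [275.4, 164.5]
```

View pics/w24.png

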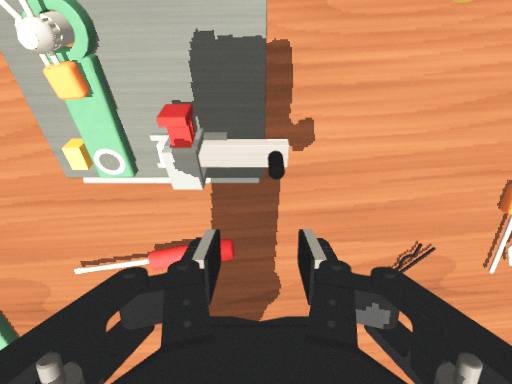

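```bash
python3 - <<'E'
from h import *
st()
for p in([-70,-159.3,70],[-70,-159.3,30]): go(D0.w(p)+[0,0,67.5],-94)
E
```

```text
t 24.87 tcp [ 470.2 -113.5  245.1] jaw -93.8 F [0.  0.4 0.8] T [-0.  0.  0.] open 43.1
go [ 478.1 -129.6  177.1] x 0.520 y 2.268 z 0.293 yaw 0.036 dist 70 curjaw -93.8
go [ 495.  -130.8  140.8] x 0.522 y 3.478 z 0.854 yaw 0.036 dist 109 curjaw -93.8
```

>>> send_rows([
  {"x": 0.3, "y": 1, "z": 0.5, "yaw": 0.03, "claw": 0},
  {"x": 0.52, "y": 2, "z": 0.85, "yaw": 0.03, "claw": 0},
  {"x": 0.52, "y": 3, "z": 0.85, "yaw": 0.03, "claw": 0},
  {"x": 0.52, "y": 3.46, "z": 0.85, "yaw": 0.03, "claw": 0},
  {"x": 0.52, "y": 3.46, "z": 0.85, "yaw": 0.03, "claw": 0},
])

```text
time: 25.28
tcp_pos: [492.2, -130.1, 137.5]
tool_rot: [-1.577, 0.002, -1.639]
force: [-1.3, 0.6, -0.3]
opening: 42.8
```

>>> send_rows([
  {"x": 0, "y": 0, "z": 0, "yaw": 0, "claw": 1},
  {"x": 0, "y": 0, "z": 0, "yaw": 0, "claw": 1},
  {"x": 0, "y": 0, "z": 0, "yaw": 0, "claw": 1},
  {"x": 0, "y": 0, "z": 0, "yaw": 0, "claw": 1},
  {"x": 0, "y": 0, "z": 0, "yaw": 0, "claw": 1},
], squeeze=40)

```text
time: 25.7
tcp_pos: [494.8, -131.5, 142.5]
tool_rot: [-1.567, -0.0, -1.642]
force: [1.4, 1.9, 2.0]
opening: 11.7
```

```bash
python3 - <<'E'
from h import *
o=st();print(D0.l(Rt(o)[1]-[0,0,67.5]));im,d=snap('wrist','w25');np.save('pics/w25_o.npy',o,allow_pickle=True)
E
```

```text
t 25.70 tcp [ 494.8 -131.5  142.5] jaw -94.1 F [1.4 1.9 2. ] T [ 0.4  -0.31  0.05] open 11.7
[ -69.39826058 -159.99348557   31.54758109]
```

View pics/w25.png

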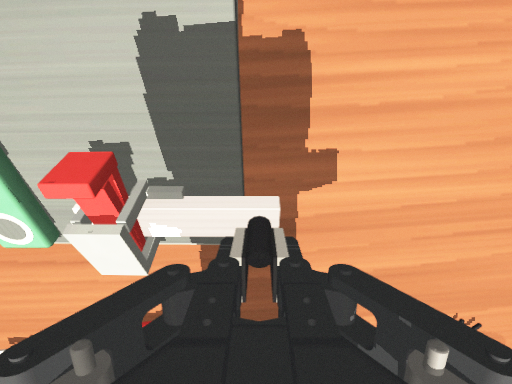

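>>> send_rows([
  {"x": -0.25, "y": 0, "z": 0, "yaw": 0, "claw": 1},
  {"x": -0.5, "y": 0, "z": 0, "yaw": 0, "claw": 1},
  {"x": -0.75, "y": 0, "z": 0, "yaw": 0, "claw": 1},
  {"x": -0.95, "y": 0, "z": 0, "yaw": 0, "claw": 1},
  {"x": -1.0, "y": 0, "z": 0, "yaw": 0, "claw": 1},
])

```text
time: 26.17
tcp_pos: [497.0, -101.2, 142.4]
tool_rot: [-1.567, -0.001, -1.641]
force: [0.6, -1.8, 6.7]
opening: 11.9
```

>>> send_rows([
  {"x": -0.05, "y": 0, "z": 0, "yaw": 0, "claw": 1},
  {"x": -0.1, "y": 0, "z": 0, "yaw": 0, "claw": 1},
  {"x": -0.14, "y": 0, "z": 0, "yaw": 0, "claw": 1},
])

```text
time: 26.42
tcp_pos: [497.2, -98.6, 142.4]
tool_rot: [-1.567, -0.002, -1.642]
force: [2.4, -3.1, 5.1]
opening: 12.0
```

```bash
python3 - <<'E'
from h import *
o=st();print(D0.l(Rt(o)[1]-[0,0,67.5]));im,d=snap('wrist','w26');np.save('pics/w26_o.npy',o,allow_pickle=True)
E
```

```text
t 26.42 tcp [497.2 -98.6 142.4] jaw -94.1 F [ 2.4 -3.1  5.1] T [-0.67 -0.33  0.02] open 12.0
[ -69.35582333 -127.05766336   31.43631906]
```

View pics/w26.png

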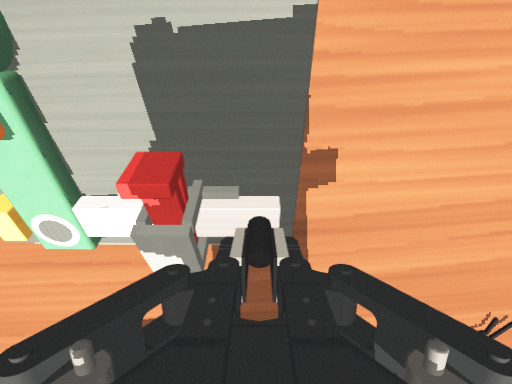

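>>> send_rows([
  {"x": -0.05, "y": 0, "z": 0, "yaw": 0, "claw": 1},
  {"x": -0.1, "y": 0, "z": 0, "yaw": 0, "claw": 1},
  {"x": -0.14, "y": 0, "z": 0, "yaw": 0, "claw": 1},
  {"x": -0.14, "y": 0, "z": 0, "yaw": 0, "claw": 1},
])

```text
time: 26.8
tcp_pos: [497.2, -97.3, 142.4]
tool_rot: [-1.567, -0.006, -1.644]
force: [1.3, -9.0, 5.2]
opening: 12.0
```

```bash
python3 - <<'E'
from h import *
o=st();print(D0.l(Rt(o)[1]-[0,0,67.5]))
E
```

```text
t 26.80 tcp [497.2 -97.3 142.4] jaw -94.2 F [ 1.3 -9.   5.2] T [-1.9  -0.35  0.05] open 12.0
[ -69.383956   -125.75832267   31.46514309]
```

>>> send_rows([
  {"x": 0, "y": 0, "z": 0, "yaw": 0, "claw": 0.5},
  {"x": 0, "y": 0, "z": 0, "yaw": 0, "claw": 0.5},
  {"x": 0, "y": -0.8, "z": 0, "yaw": 0, "claw": 0.5},
  {"x": 0, "y": -2, "z": 0, "yaw": 0, "claw": 0.5},
  {"x": 0, "y": -3.2, "z": 0, "yaw": 0, "claw": 0.5},
])

```text
time: 27.22
tcp_pos: [494.2, -92.3, 236.5]
tool_rot: [-1.576, 0.001, -1.641]
force: [1.4, 0.0, -0.6]
opening: 21.3
```

>>> send_rows([
  {"x": 0, "y": 0, "z": 0, "yaw": 0, "claw": 1},
  {"x": 0, "y": 0, "z": 0, "yaw": 0, "claw": 1},
], squeeze=60)

```text
time: 27.38
tcp_pos: [496.7, -92.7, 238.6]
tool_rot: [-1.568, -0.0, -1.641]
force: [-1.2, -1.0, 0.0]
opening: 0.0
```

```bash
python3 - <<'E'
from b import *
o=st();im,d=snap('wrist','w27');np.save('pics/w27_o.npy',o,allow_pickle=True)
v,u=np.nonzero(d>0);P=unproj('wrist',np.c_[u,v],d[v,u],o);L=D0.l(P)
b=(abs(L[:,1]+80)<16)&(L[:,0]>-48)&(L[:,0]<5)&(L[:,2]>12)&(L[:,2]<50);q=L[b];print('tab',len(q),np.percentile(q,[1,50,99],axis=0))
b=(abs(L[:,0]+70)<25)&(L[:,1]<-100)&(L[:,1]>-190)&(L[:,2]>34)&(L[:,2]<50);q=L[b];print('knob top',len(q),np.percentile(q,[1,50,99],axis=0))
h=D0.R[:,0]*[1,1,0];h/=np.linalg.norm(h)
C=D0.w([-18,-80,29]);W=C+21*h+[0,0,73]
go(W+[0,0,40],-94);go(W,-94)
E
```

```text
t 27.38 tcp [496.7 -92.7 238.6] jaw -94.0 F [-1.2 -1.   0. ] T [ 0.   0.1 -0. ] open 0.0
tab 1129 [[-47.9 -91.3  15.4]
 [-21.5 -81.2  29.6]
 [-18.1 -68.   42.1]]
knob top 206 [[ -76.2 -132.4   34.1]
 [ -67.7 -126.3   39.3]
 [ -63.2 -119.5   40.5]]
go [568.9 -56.5 207.4] x -1.378 y 0.983 z 2.354 yaw -0.010 dist 87 curjaw -94.0
go [568.9 -56.5 167.4] x -1.378 y 2.316 z 2.355 yaw -0.010 dist 107 curjaw -94.0
```

View pics/w27.png

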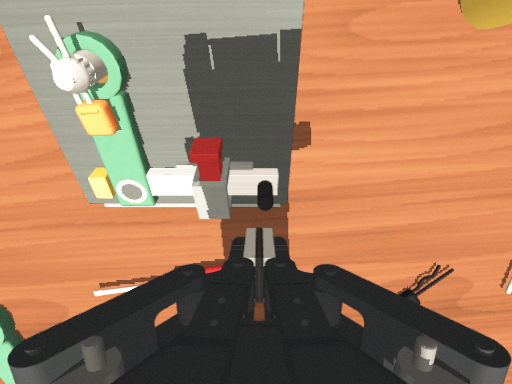

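>>> send_rows([
  {"x": -0.5, "y": 0, "z": 1.1, "yaw": 0, "claw": 1},
  {"x": -1, "y": 0.3, "z": 2.1, "yaw": 0, "claw": 1},
  {"x": -1.38, "y": 0.9, "z": 2.36, "yaw": 0, "claw": 1},
  {"x": -1.38, "y": 1.8, "z": 2.36, "yaw": 0, "claw": 1},
  {"x": -1.38, "y": 2.3, "z": 2.36, "yaw": 0, "claw": 1},
])

```text
time: 27.85
tcp_pos: [567.5, -55.3, 163.3]
tool_rot: [-1.578, 0.001, -1.639]
force: [-0.6, -0.5, -0.6]
opening: -0.1
```

>>> send_rows([
  {"x": 0, "y": 0, "z": 0, "yaw": 0, "claw": 1},
  {"x": 0, "y": 0, "z": 0, "yaw": 0, "claw": 1},
])

```text
time: 28.02
tcp_pos: [567.8, -56.9, 165.6]
tool_rot: [-1.576, 0.0, -1.642]
force: [0.3, 0.2, 1.0]
opening: 0.1
```

```bash
python3 - <<'E'
from b import *
o=st();im,d=snap('wrist','w28');np.save('pics/w28_o.npy',o,allow_pickle=True)
h=D0.R[:,0]*[1,1,0];h/=np.linalg.norm(h)
R,t=Rt(o);print('tip corner deck',D0.l(t-11*h-[0,0,73]))
b,_=snap('side','s28');cv2.imwrite('pics/s28z.png',cv2.resize(b[130:260,225:355],None,fx=4,fy=4,interpolation=cv2.INTER_CUBIC)[:,:,::-1])
E
```

```text
t 28.02 tcp [567.8 -56.9 165.6] jaw -94.1 F [0.3 0.2 1. ] T [-0.1 -0.   0.1] open 0.1
tip corner deck [-10.6 -80.5  23.6]
```

View pics/w28.png

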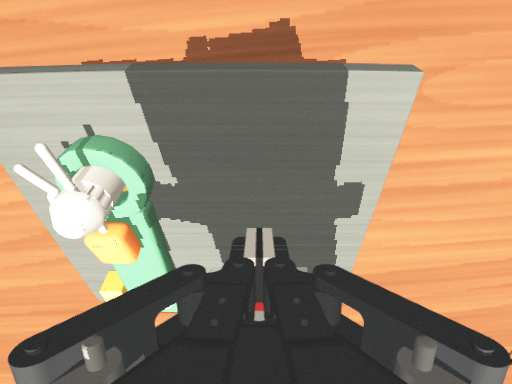

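View pics/s28z.png

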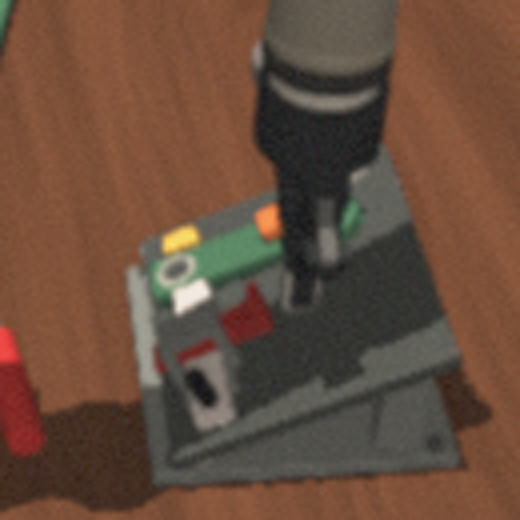

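>>> send_rows([
  {"x": -0.02, "y": -0.07, "z": -0.12, "yaw": 0, "claw": 1},
  {"x": -0.02, "y": -0.02, "z": -0.24, "yaw": 0, "claw": 1},
  {"x": -0.02, "y": 0.04, "z": -0.36, "yaw": 0, "claw": 1},
  {"x": -0.02, "y": 0.09, "z": -0.48, "yaw": 0, "claw": 1},
  {"x": -0.02, "y": 0.12, "z": -0.54, "yaw": 0, "claw": 1},
])

```text
time: 28.53
tcp_pos: [553.3, -55.7, 164.7]
tool_rot: [-1.57, -0.0, -1.642]
force: [1.2, 0.3, 0.4]
opening: -0.2
```

>>> send_rows([
  {"x": 0, "y": 0.03, "z": -0.06, "yaw": 0, "claw": 1},
  {"x": 0, "y": 0.06, "z": -0.12, "yaw": 0, "claw": 1},
  {"x": 0, "y": 0.06, "z": -0.12, "yaw": 0, "claw": 1},
])

```text
time: 28.78
tcp_pos: [549.5, -55.4, 162.4]
tool_rot: [-1.571, -0.0, -1.642]
force: [0.1, -0.3, -0.6]
opening: 0.0
```

```bash
python3 - <<'E'
from b import *
o=st()
h=D0.R[:,0]*[1,1,0];h/=np.linalg.norm(h)
R,t=Rt(o);print('tip corner deck',D0.l(t-11*h-[0,0,73]))
E
```

```text
t 28.78 tcp [549.5 -55.4 162.4] jaw -94.1 F [ 0.1 -0.3 -0.6] T [-0.1 -0.1  0.1] open 0.0
tip corner deck [-28.6 -80.2  28.5]
```

>>> send_rows([
  {"x": 0, "y": 0.04, "z": -0.09, "yaw": 0, "claw": 1},
  {"x": 0, "y": 0.09, "z": -0.18, "yaw": 0, "claw": 1},
  {"x": 0, "y": 0.12, "z": -0.26, "yaw": 0, "claw": 1},
  {"x": 0, "y": 0.12, "z": -0.26, "yaw": 0, "claw": 1},
])

```text
time: 29.12
tcp_pos: [546.6, -55.1, 161.5]
tool_rot: [-1.559, 0.0, -1.642]
force: [7.3, -1.8, 3.2]
opening: -0.4
```

```bash
python3 - <<'E'
from b import *
o=st()
h=D0.R[:,0]*[1,1,0];h/=np.linalg.norm(h)
R,t=Rt(o);print('tip corner deck',D0.l(t-11*h-[0,0,73]))
b,_=snap('side','s29');cv2.imwrite('pics/s29z.png',cv2.resize(b[130:260,225:355],None,fx=4,fy=4,interpolation=cv2.INTER_CUBIC)[:,:,::-1])
b,_=snap('top','t29');cv2.imwrite('pics/t29z.png',cv2.resize(b[120:220,220:340],None,fx=4,fy=4,interpolation=cv2.INTER_CUBIC)[:,:,::-1])
E
```

```text
t 29.12 tcp [546.6 -55.1 161.5] jaw -94.1 F [ 7.3 -1.8  3.2] T [-0.2 -1.7 -0. ] open -0.4
tip corner deck [-31.6 -80.2  28.9]
```

View pics/s29z.png

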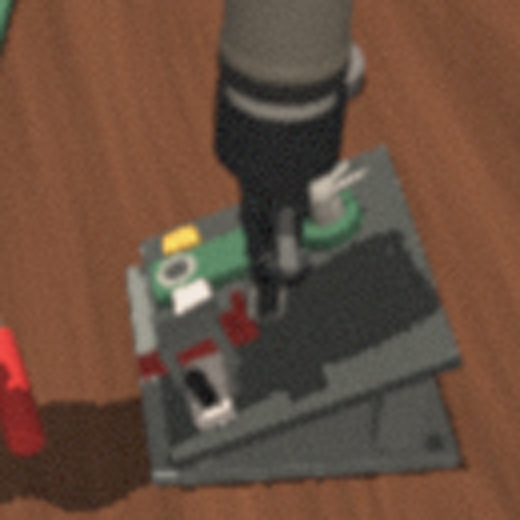

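>>> send_rows([
  {"x": 0, "y": 0.03, "z": -0.07, "yaw": 0, "claw": 1},
  {"x": 0, "y": 0.06, "z": -0.13, "yaw": 0, "claw": 1},
  {"x": 0, "y": 0.08, "z": -0.18, "yaw": 0, "claw": 1},
  {"x": 0, "y": 0.08, "z": -0.18, "yaw": 0, "claw": 1},
])

```text
time: 29.55
tcp_pos: [545.1, -55.1, 161.2]
tool_rot: [-1.549, 0.001, -1.642]
force: [13.3, -1.8, 5.5]
opening: -0.3
```

```bash
python3 - <<'E'
from b import *
o=st()
h=D0.R[:,0]*[1,1,0];h/=np.linalg.norm(h)
R,t=Rt(o);print('tip corner deck',D0.l(t-11*h-[0,0,73]))
E
```

```text
t 29.55 tcp [545.1 -55.1 161.2] jaw -94.1 F [13.3 -1.8  5.5] T [-0.4 -2.8  0. ] open -0.3
tip corner deck [-33.1 -80.2  29.2]
```

>>> send_rows([
  {"x": 0, "y": 0.02, "z": -0.05, "yaw": 0, "claw": 1},
  {"x": 0, "y": 0.04, "z": -0.09, "yaw": 0, "claw": 1},
  {"x": 0, "y": 0.04, "z": -0.09, "yaw": 0, "claw": 1},
])

```text
time: 29.8
tcp_pos: [544.3, -55.0, 161.0]
tool_rot: [-1.544, 0.001, -1.642]
force: [15.4, -2.6, 8.2]
opening: 0.5
```

>>> send_rows([
  {"x": 0, "y": -0.15, "z": 0.3, "yaw": 0, "claw": 1},
  {"x": 0, "y": -0.35, "z": 0.6, "yaw": 0, "claw": 1},
  {"x": 0, "y": -1.2, "z": 0.6, "yaw": 0, "claw": 1},
  {"x": 0, "y": -2.2, "z": 0, "yaw": 0, "claw": 1},
  {"x": 0, "y": -3.2, "z": -0.8, "yaw": 0, "claw": 1},
])

```text
time: 30.22
tcp_pos: [509.7, -52.2, 251.3]
tool_rot: [-1.574, 0.001, -1.642]
force: [0.4, -0.6, 0.9]
opening: 0.5
```

>>> send_rows([
  {"x": 0, "y": -0.2, "z": -0.8, "yaw": 0, "claw": 1},
  {"x": 0, "y": -0.2, "z": -1.6, "yaw": 0, "claw": 1},
  {"x": 0, "y": -0.2, "z": -1.6, "yaw": 0, "claw": 1},
  {"x": 0, "y": -0.2, "z": -1.6, "yaw": 0, "claw": 1},
])

```text
time: 30.55
tcp_pos: [460.5, -49.1, 257.1]
tool_rot: [-1.573, -0.001, -1.642]
force: [0.3, -1.0, 0.0]
opening: -0.1
```

```bash
python3 - <<'E'
from b import *
o=st();im,d=snap('wrist','w30');np.save('pics/w30_o.npy',o,allow_pickle=True)
v,u=np.nonzero(d>0);P=unproj('wrist',np.c_[u,v],d[v,u],o);L=D0.l(P);hs=cv2.cvtColor(im,cv2.COLOR_RGB2HSV)[v,u]
b=(abs(L[:,1]+80)<14)&(L[:,0]>-46)&(L[:,0]<5)&(L[:,2]>20)&(L[:,2]<50);q=L[b];print('tab',len(q),np.percentile(q,[1,50,99],axis=0))
b=(abs(L[:,0]+70)<25)&(L[:,1]<-100)&(L[:,1]>-190)&(L[:,2]>34)&(L[:,2]<50);q=L[b];print('knob top',len(q),np.percentile(q,[1,50,99],axis=0))
lg=(hs[:,1]<70)&(abs(L[:,2]-29)<4)&(L[:,0]>48)&(L[:,0]<80)&(abs(L[:,1])<25);q=L[lg];q2=q[abs(q[:,1])<5];print('straight',np.percentile(q2,[0,50,100],axis=0));q3=q[q[:,1]>6];print('sprung',np.percentile(q3,[0,50,100],axis=0))
g=(hs[:,1]>120)&(hs[:,0]<20)&(L[:,2]>26)&(L[:,2]<40)&(L[:,0]<25)&(L[:,0]>-20)&(abs(L[:,1])<20);print('grip',np.percentile(L[g],[1,50,99],axis=0))
gr=(hs[:,0]>50)&(hs[:,0]<90)&(hs[:,1]>60)&(abs(L[:,1])<40)
for a in range(-100,60,30):
    q=L[gr&(L[:,0]>a)&(L[:,0]<a+20)&(L[:,2]<25)&(L[:,2]>5)]
    if len(q):print(a,'y',np.percentile(q[:,1],[1,99]),'z',np.median(q[:,2]))
E
```

```text
t 30.55 tcp [460.5 -49.1 257.1] jaw -94.1 F [ 0.3 -1.   0. ] T [-0. -0. -0.] open -0.1
tab 528 [[-45.8 -91.   20.6]
 [-32.  -79.9  37.3]
 [-30.4 -69.4  40.3]]
knob top 195 [[ -75.7 -132.6   34.3]
 [ -68.8 -125.8   39.2]
 [ -63.2 -119.4   40.8]]Traceback (most recent call last):
  File "<stdin>", line 6, in <module>
    return _quantile_unchecked(
        a, q, axis, out, overwrite_input, method, keepdims, weights)
    return _ureduce(a,
                    func=_quantile_ureduce_func,
    ...<5 lines>...
                    overwrite_input=overwrite_input,
                    method=method)
    r = func(a, **kwargs)
    result = _quantile(arr,
                       quantiles=q,
    ...<2 lines>...
                       out=out,
                       weights=wgt)
    slices_having_nans = np.isnan(arr[-1, ...])
                                  ~~~^^^^^^^^^
IndexError: index -1 is out of bounds for axis 0 with size 0
```

View pics/w30.png

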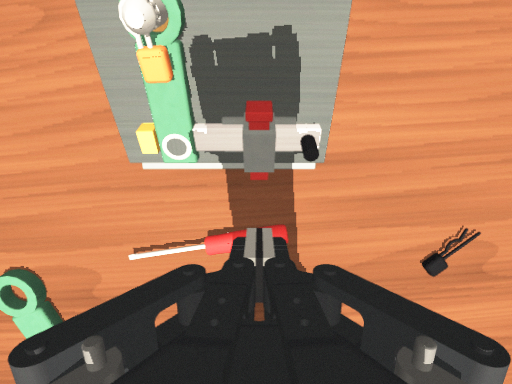

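```bash
python3 - <<'E'
from b import *
o=st()
h=D0.R[:,0]*[1,1,0];h/=np.linalg.norm(h)
W=D0.w([-22,-80,31])+11*h+[0,0,73]
go(W+[0,0,60],-94);go(W,-94)
o=np.load('pics/w27_o.npy',allow_pickle=True).item();o3=np.load('pics/w30_o.npy',allow_pickle=True).item()
for fn,oo in(('w27',o),('w30',o3),('w22',None),('w24',np.load('pics/w24_o.npy',allow_pickle=True).item())):
    if oo is None: oo=np.load('pics/w22_o.npy',allow_pickle=True).item()
    z=np.load(f'pics/{fn}.npz');d=z['d'];im=z['im'];v,u=np.nonzero(d>0);P=unproj('wrist',np.c_[u,v],d[v,u],oo);L=D0.l(P);hs=cv2.cvtColor(im,cv2.COLOR_RGB2HSV)[v,u]
    red=((hs[:,0]<8)|(hs[:,0]>172))&(hs[:,1]>150)&(abs(L[:,1]+80)<13)&(L[:,2]>37)&(L[:,2]<46)&(L[:,0]>-60);q=L[red]
    print(fn,'tab top',len(q),np.percentile(q,[2,50,98],axis=0))
    deckz=L[(abs(L[:,0]-20)<20)&(abs(L[:,1]+110)<15)];print('  deck z',np.median(deckz[:,2]))
E
```

```text
t 30.60 tcp [461.7 -49.1 257.2] jaw -94.1 F [0.4 0.1 0.7] T [ 0.1 -0.   0. ] open -0.0
go [554.4 -55.5 227.5] x -0.009 y 0.986 z 3.101 yaw -0.020 dist 98 curjaw -94.1
go [554.4 -55.5 167.5] x -0.009 y 2.986 z 3.102 yaw -0.020 dist 129 curjaw -94.1
w27 tab top 348 [[-26.3 -91.   37.4]
 [-20.9 -80.9  41. ]
 [-18.3 -70.5  42.3]]
  deck z 185.007109169557
w30 tab top 260 [[-37.9 -90.8  37.2]
 [-33.9 -80.6  39. ]
 [-30.5 -70.3  40.3]]
  deck z -1.0495893856981682
w22 tab top 287 [[-26.1 -90.1  37.3]
 [-21.2 -79.2  40.9]
 [-18.4 -69.2  42. ]]
  deck z -1.2049071232654764
w24 tab top 347 [[-26.3 -91.6  37.5]
 [-21.6 -81.5  41.2]
 [-18.8 -70.7  42.8]]
  deck z -1.1586980459728715
```

>>> send_rows([
  {"x": 0, "y": 0, "z": 1.2, "yaw": 0, "claw": 1},
  {"x": 0, "y": 0, "z": 2.4, "yaw": 0, "claw": 1},
  {"x": 0, "y": 0.8, "z": 3.2, "yaw": 0, "claw": 1},
  {"x": 0, "y": 1.9, "z": 3.2, "yaw": 0, "claw": 1},
  {"x": 0, "y": 2.8, "z": 3.15, "yaw": 0, "claw": 1},
])

```text
time: 31.02
tcp_pos: [558.6, -55.7, 171.1]
tool_rot: [-1.571, 0.001, -1.642]
force: [-1.1, 0.4, 0.1]
opening: 0.2
```

>>> send_rows([
  {"x": 0, "y": 0.2, "z": 0, "yaw": 0, "claw": 1},
  {"x": 0, "y": 0.25, "z": -0.1, "yaw": 0, "claw": 1},
  {"x": 0, "y": 0.3, "z": -0.2, "yaw": 0, "claw": 1},
  {"x": 0, "y": 0.34, "z": -0.3, "yaw": 0, "claw": 1},
  {"x": 0, "y": 0.38, "z": -0.4, "yaw": 0, "claw": 1},
])

```text
time: 31.43
tcp_pos: [545.3, -55.0, 163.7]
tool_rot: [-1.568, -0.0, -1.642]
force: [-0.3, -0.0, 0.3]
opening: -0.4
```

>>> send_rows([
  {"x": 0, "y": 0.04, "z": -0.1, "yaw": 0, "claw": 1},
  {"x": 0, "y": 0.09, "z": -0.2, "yaw": 0, "claw": 1},
  {"x": 0, "y": 0.13, "z": -0.28, "yaw": 0, "claw": 1},
  {"x": 0, "y": 0.13, "z": -0.28, "yaw": 0, "claw": 1},
])

```text
time: 31.77
tcp_pos: [543.6, -54.9, 163.6]
tool_rot: [-1.55, 0.0, -1.642]
force: [9.4, -1.7, 7.2]
opening: -0.1
```

```bash
python3 - <<'E'
from b import *
o=st()
h=D0.R[:,0]*[1,1,0];h/=np.linalg.norm(h)
R,t=Rt(o);print('tip corner deck',D0.l(t-11*h-[0,0,73]), 'rot-corrected',D0.l(t+R@np.array([0,73,-11])))
E
```

```text
t 31.77 tcp [543.6 -54.9 163.6] jaw -94.1 F [ 9.4 -1.7  7.2] T [-0.3 -2.1  0. ] open -0.1
tip corner deck [-33.5 -80.1  32. ] rot-corrected [-32.2 -80.1  31.2]
```

>>> send_rows([
  {"x": 0, "y": 0.04, "z": -0.08, "yaw": 0, "claw": 1},
  {"x": 0, "y": 0.07, "z": -0.16, "yaw": 0, "claw": 1},
  {"x": 0, "y": 0.11, "z": -0.24, "yaw": 0, "claw": 1},
  {"x": 0, "y": 0.11, "z": -0.24, "yaw": 0, "claw": 1},
])

```text
time: 32.1
tcp_pos: [541.9, -54.7, 163.3]
tool_rot: [-1.536, 0.001, -1.642]
force: [16.5, -2.9, 12.3]
opening: -0.3
```

```bash
python3 - <<'E'
from b import *
o=st()
R,t=Rt(o);print('rot-corrected',D0.l(t+R@np.array([0,73,-11])))
E
```

```text
t 32.10 tcp [541.9 -54.7 163.3] jaw -94.1 F [16.5 -2.9 12.3] T [-0.5 -3.6 -0. ] open -0.3
rot-corrected [-33.  -80.1  31.1]
```

>>> send_rows([
  {"x": 0, "y": 0.02, "z": -0.08, "yaw": 0, "claw": 1},
  {"x": 0, "y": 0.04, "z": -0.16, "yaw": 0, "claw": 1},
  {"x": 0, "y": 0.06, "z": -0.24, "yaw": 0, "claw": 1},
  {"x": 0, "y": 0.06, "z": -0.24, "yaw": 0, "claw": 1},
])

```text
time: 32.43
tcp_pos: [539.4, -54.6, 163.0]
tool_rot: [-1.524, 0.001, -1.642]
force: [25.4, -3.1, 8.3]
opening: -0.1
```

```bash
python3 - <<'E'
from b import *
o=st()
R,t=Rt(o);print('rot-corrected',D0.l(t+R@np.array([0,73,-11])))
E
```

```text
t 32.43 tcp [539.4 -54.6 163. ] jaw -94.1 F [25.4 -3.1  8.3] T [-0.8 -5.5 -0. ] open -0.1
rot-corrected [-34.6 -80.   31.4]
```

>>> send_rows([
  {"x": 0, "y": -0.15, "z": 0.4, "yaw": 0, "claw": 1},
  {"x": 0, "y": -0.35, "z": 0.9, "yaw": 0, "claw": 1},
  {"x": 0, "y": -1.2, "z": 0.9, "yaw": 0, "claw": 1},
  {"x": 0, "y": -2.2, "z": 0.2, "yaw": 0, "claw": 1},
  {"x": 0, "y": -3.2, "z": -0.6, "yaw": 0, "claw": 1},
])

```text
time: 32.85
tcp_pos: [503.9, -51.9, 250.4]
tool_rot: [-1.57, 0.001, -1.642]
force: [1.2, -0.5, -0.4]
opening: -0.5
```

>>> send_rows([
  {"x": 0, "y": 0, "z": -0.3, "yaw": 0, "claw": 1},
  {"x": -0.9, "y": 0, "z": -0.5, "yaw": 0, "claw": 1},
  {"x": -1.8, "y": 0, "z": -0.6, "yaw": 0, "claw": 1},
  {"x": -1.8, "y": 0, "z": -0.6, "yaw": 0, "claw": 1},
  {"x": -1.8, "y": 0, "z": -0.6, "yaw": 0, "claw": 1},
])

```text
time: 33.27
tcp_pos: [489.3, 4.6, 249.6]
tool_rot: [-1.57, -0.0, -1.639]
force: [0.1, -0.4, -0.5]
opening: 0.2
```

```bash
cat > fin.py <<'E'
from b import *
fn=sys.argv[1]
o=st();im,d=snap('wrist',fn);np.save(f'pics/{fn}_o.npy',o,allow_pickle=True)
v,u=np.nonzero(d>0);P=unproj('wrist',np.c_[u,v],d[v,u],o);L=D0.l(P);hs=cv2.cvtColor(im,cv2.COLOR_RGB2HSV)[v,u]
def pr(n,m):
    q=L[m];print(n,len(q),np.percentile(q,[2,50,98],axis=0).tolist() if len(q) else '')
red=((hs[:,0]<8)|(hs[:,0]>172))&(hs[:,1]>150)&(abs(L[:,1]+80)<13)
pr('tab top',red&(L[:,2]>37)&(L[:,2]<46)&(L[:,0]>-60))
pr('tab face',red&(L[:,2]>20)&(L[:,2]<35)&(L[:,0]>-46)&(L[:,0]<0))
pr('knob',(abs(L[:,0]+70)<25)&(L[:,1]<-100)&(L[:,1]>-190)&(L[:,2]>34)&(L[:,2]<50))
lg=(hs[:,1]<70)&(abs(L[:,2]-29)<4)&(L[:,0]>48)&(L[:,0]<80)
pr('straight',lg&(abs(L[:,1])<5));pr('sprung',lg&(L[:,1]>6)&(L[:,1]<25))
pr('grip',(hs[:,1]>120)&(hs[:,0]<20)&(L[:,2]>26)&(L[:,2]<40)&(L[:,0]<25)&(L[:,0]>-20)&(abs(L[:,1])<20))
pr('studtop',(hs[:,1]<70)&(L[:,2]>37)&(L[:,2]<41)&(L[:,0]<55)&(L[:,0]>20)&(abs(L[:,1])<15))
gr=(hs[:,0]>50)&(hs[:,0]<90)&(hs[:,1]>60)&(abs(L[:,1])<40)
for a in range(-100,60,30): pr('link%d'%a,gr&(L[:,0]>a)&(L[:,0]<a+20)&(L[:,2]<25)&(L[:,2]>5))
E
python3 fin.py w31
```

```text
t 33.27 tcp [489.3   4.6 249.6] jaw -93.9 F [ 0.1 -0.4 -0.5] T [-0.1  0.  -0. ] open 0.2
tab top 247 [[-40.151062876740745, -90.15465430382226, 37.251702259210504], [-36.01309673328528, -79.37736990511526, 38.68601018749896], [-32.55017320485126, -69.33514888920807, 39.999201804879085]]
tab face 262 [[-38.79575215997738, -90.03508447986927, 20.28481255357869], [-32.90488574921683, -78.65695680977132, 27.745447931118278], [-32.12386507666491, -69.14593188151221, 34.59684210008031]]
knob 192 [[-75.77244872706854, -131.11542231203526, 34.674417081718175], [-68.44985709624513, -124.81466480613042, 39.147652106024694], [-63.382456473619385, -119.74079598372289, 40.56587628543192]]
straight 181 [[48.41319636645669, -1.6567724913609136, 29.17392638063391], [55.59317810376221, 0.020694931891018144, 31.332512160936346], [63.74661132976539, 2.243862889643817, 32.825253850226076]]
sprung 136 [[48.364487962290774, 9.805917195282019, 28.62584808887965], [53.365557191834654, 13.569932996153163, 30.936582715797805], [58.423435492501596, 17.15084034876122, 32.58235028816775]]
grip 806 [[-8.967272366
[... 851 characters left out ...]
7079842, -0.9240764143624433, 12.444032740930671], [-20.257017043942998, 15.815002494854886, 13.667207667662584]]
link-10 329 [[-9.436322831426379, -18.404773303252256, 9.836906469055693], [0.6712217504482253, -13.59006703700841, 12.417516165754218], [9.499950212900519, 16.523391332170238, 13.924576663228947]]
link20 549 [[20.35636070620524, -23.229113853303918, 9.30368762379744], [30.07990048815503, -16.052131906521343, 12.529565125738898], [39.77647042536293, 20.238269185405063, 13.995501072806082]]
link50 257 [[50.28588456559428, -15.135205994390079, 6.269708618966774], [52.20236643367421, -4.512008025197915, 12.341944791499483], [55.48054236347197, 10.89597261246913, 14.110406214822362]]
```

View pics/w31.png

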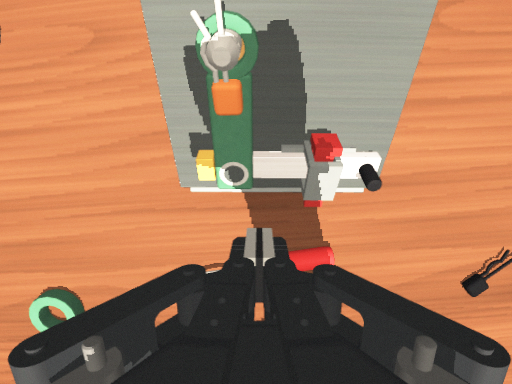

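>>> send_rows([
  {"x": -0.5, "y": 0, "z": 0.8, "yaw": 0, "claw": 1},
  {"x": -0.7, "y": 0.5, "z": 1.6, "yaw": 0, "claw": 1},
  {"x": -0.7, "y": 1, "z": 1.6, "yaw": 0, "claw": 1},
  {"x": -0.7, "y": 1, "z": 1.6, "yaw": 0, "claw": 1},
  {"x": -0.7, "y": 1, "z": 1.6, "yaw": 0, "claw": 1},
])

```text
time: 33.73
tcp_pos: [538.2, 19.2, 218.0]
tool_rot: [-1.574, -0.001, -1.644]
force: [0.9, 0.2, 0.5]
opening: -0.2
```

```bash
python3 fin.py w32 | egrep "^t|straight|sprung|grip|stud"; python3 - <<'E'
import cv2
im=cv2.imread('pics/w32.png');cv2.imwrite('pics/w32z.png',cv2.resize(im[20:220,160:360],None,fx=3,fy=3,interpolation=cv2.INTER_CUBIC))
E
```

```text
t 33.73 tcp [538.2  19.2 218. ] jaw -94.2 F [0.9 0.2 0.5] T [-0. -0.  0.] open -0.2
tab top 260 [[-40.76776746555605, -89.43374252431599, 37.21250004657723], [-35.79737199495379, -78.968355026712, 38.70504237734518], [-32.53440281516558, -69.50219105366344, 39.685431287804924]]
tab face 420 [[-39.39477595354163, -89.82729693276664, 20.365848320841053], [-33.09522266345099, -78.05912160012195, 27.7485220320955], [-32.069201109911944, -69.14982577044837, 34.658810082650895]]
straight 232 [[48.45398221341496, -1.2734890566927326, 29.788938092698025], [57.6163929242049, 0.46660948039847616, 31.702851550115707], [68.70490149141006, 2.4112106064082406, 32.95072591161834]]
sprung 162 [[48.33310306227641, 9.586129113883588, 28.889848495010295], [53.55593187912593, 13.355542242972469, 31.070079033374927], [58.6554421374105, 16.946569134266255, 32.60195657236123]]
grip 862 [[-9.357419338030368, -10.204897987821477, 26.14846232982673], [4.361166313254936, -0.5070838609964716, 28.20441493372269], [13.435071262194933, 9.423562748521217, 30.11404923880387]]
studtop 376 [[27.067960253885985, -9.129259715034838, 37.11642669198895], [39.94811675240825, -1.0975983523368311, 38.90936341617146], [44.2697585614381, 8.276160047160422, 40.86601406983402]]
```

View pics/w32z.png

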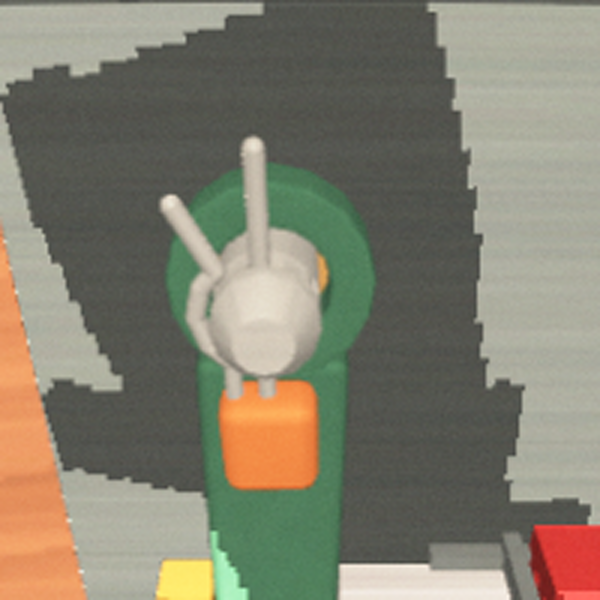

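```bash
python3 - <<'E'
from h import *
st();print(r.finish_job())
E
```

```text
t 33.78 tcp [538.6  19.4 218.9] jaw -94.2 F [-0.6  0.3  0.5] T [-0.03  0.05  0.04] open 0.0
the job is handed in; nothing more can be done
None
```

I mounted the smallest green link on the stud and slid the smaller orange clip through the cross hole until it snapped. Then I pushed the bar up against the link and jammed the red wedge. The job was handed in at about 34 s with the robot touching nothing, and it reported no verdict.

What the last checks showed:
- **Link:** It lies flat on the deck. Its top reads about 13.6 mm above the measured deck along its whole length, against 14 mm nominal. Its arm sits between the yellow stop and the bar.
- **Clip:** The leg goes through the hole, the bulge is round the shank, and the sprung leg is outside it. After the first release it measured about 2 mm short of home, so I gripped it again and pushed it in. It then slipped back a little, and the final picture shows it about 1 to 1.5 mm short. The leg sits a few degrees off parallel to the deck, within the play of the hole.
- **Bar:** It travelled about 34 mm and pressed on the link with about 9 N. The knob had not moved back in the later pictures.
- **Wedge:** The two readings disagreed after the first push of about 17 N. The arm position suggested 14 to 15 mm of travel, but the depth picture showed only about 12.3 mm. I pushed again to about 26 N, and the depth picture then read 14 to 15 mm, which is past the jam point of 14 mm.
- **Bystanders:** I did not touch the cup, tape or screwdriver. I did not measure their positions again at the end.

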